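Clamp a wax bar with a ratchet lever

ROBOT

A 6-joint arm with a two-finger parallel gripper is mounted at the origin on the work surface; the furniture and walls round the work are solid. World frame = base frame: x ahead of the robot, y to its left, z up, the work surface at z = 0. Lengths are in m, angles in rad, forces in N, time in s.
With the tool pointing down it reaches from about 0.375 to 0.975 m from the base axis. Payload 3.8 kg.
Tool frame: the origin (TCP) lies between the finger pads; the fingertips stand robot.nose_length ahead of it and the grasp point (between the pads) is the TCP (robot.nose_length is the distance from the TCP to the fingertips, in m); z points along the fingers, y is the direction in which the jaws open and shut (so a half turn about z gives the same grasp; the last joint's range is limited). The gripper opens to 85 mm and grips with 20 to 120 N. Pads are 22 mm wide; open, the fingers measure 114 mm over their backs; the gripper's body (76 mm by 85 mm) begins 54 mm behind the grasp point. The pads swing forward as they close: fully open they stand 13 mm farther back than shut.
Start: joints at [1.302, 0.264, 1.604, -0, 1.274, -0.037], TCP at [0.155, 0.657, 0.25] pointing down, gripper open.
Joint ranges: [-2.63, 2.63], [-0.94, 2.18], [0.31, 2.57], [-1.31, 4.45], [0, 2.66], [-2.55, 2.55]. Speed limits (rad/s): [2.57, 2.57, 3.14, 3.14, 3.14, 3.14].

INTERFACE

Orientations are given as a unit quaternion [x, y, z, w].
In Python, from rig import robot gives the robot as it stands.
- The arm moves only by the tool play_rows, never from a script. Its arguments are lists of equal length, an entry for each row: "delta_rot": the turn, a rotation vector about the tool's x, y, z in degrees, a list of three; "travel": the shift along the tool's x, y, z in cm, a list of three; "jaw": the closure in counts, from 0 (fully open) to 255 (shut). In form: {"delta_rot": [[rx, ry, rz], ...], "travel": [[x, y, z], ...], "jaw": [jaw, ...]}. A call has 1 to 20 rows; each row is the pose to reach, as a shift and turn from the pose measured when the call began, along the tool's axes at that moment; what a row does not reach only later rows make up. A row lasts 1/12 s, in which the tool goes at most 41.7 mm and 7.16 degrees, less where a joint would pass 70% of its speed; a pose out of reach is approached as far as the arm can. A call with a gripper value outside its range is refused whole. The fingers move at their own pace and stop on an object; the grip force is fixed at half the most. Time passes only in rows, so rows that repeat a pose let the fingers close. It gives the time, the measured TCP pose, the force and the opening at its end, in the units of the state.
- robot.get_state(): the state, without advancing time (a new reading comes with each control period).
- robot.grab_frame(name): name is "side" or "top" or "wrist"; returns a dict with "pixels" (420x560x3 uint8, blue, green, red), "range_z" (420x560 float32, m along the optical axis (not along the pixel's ray), 0 where there is no reading), "K" (3x3 intrinsics, pixels), "T" (4x4, takes a point from camera to world coordinates); the wrist camera has in their place "T_tool_cam" (4x4, takes a point from camera to tool coordinates, whose origin is the TCP and whose axes are the flange's). Camera axes: x right, y down, z forward; pixel columns grow to the right and rows downward; lengths in m; the calibration is good to about 2 mm. A picture is of the moment at which its call begins: read the wrist's pose just before it.
- robot.finish_job(): hands the job in, once; it reports no verdict.
The state is a dict: "t": time; "joint_pos": joint angles; "joint_vel": joint speeds; "effort": joint torques, N m; "ee_pos": TCP position; "tool_rot": TCP orientation; "wrist_force": force on the tool from outside, world axes, zero at the start; "torque": the same for the moment, N m; "gripper_width": finger opening in m.
Only numpy, scipy, OpenCV 4.12 (cv2) and the standard library are available. Lean on these libraries where they do the work, as an engineer would, in place of code of your own. Each camera call takes 0.05 s, during which the arm holds its last target.

TASK

Lay the green wax bar flat on the sloping steel plate of the carving clamp, lengthwise between the two jaws and with its lower long edge at the two small ledge pins, and let go of it. Then swing the ratchet lever back and forth between its stops until the moving jaw has closed and grips the bar firmly between both jaws. Move the jaw only with the lever, leave the sanding block and the roll of tape where they lie, and take the hand away.

Things in the scene. Friction and masses are not known exactly. Their poses are not given: they have to be found in the camera images.
- wax_bar: bar of green modelling wax lying flat on the table, 37 x 76 x 14 mm, about 35 g; origin in the centre of its underside, x across its 37 mm width, y along its 76 mm length, z up
- bed: flat steel plate of the carving clamp, 220 (x) x 300 mm (y), tilted 30 degrees towards the robot on a fixed stand. Origin in the middle of its upper face, about 80 mm above the table; x points straight up the slope, y along it to the left, z square off the plate. The ratchet wheel's axis is square to the plate at x = 50, y = -60 mm. Work square to the plate, so 30 degrees from vertical
- fixed_jaw: fixed left jaw of the clamp, steel block 44 x 16 x 22 mm; origin at the foot of the middle of its clamping face (which looks along the bed's -y), axes as the bed's
- jaw: moving right jaw, steel block on the plate 44 x 32 x 22 mm carrying the sprung pad; origin at its foot, 37 mm to the right of the pad's face, axes as the bed's. It slides to the bed's +y, 4.5 mm for each radian of the ratchet wheel, and cannot be pushed by hand
- jaw_pad: pad of the moving jaw, 35 mm wide, 18 mm high; origin at the foot of the middle of its clamping face. Its spring yields 1 mm for each 2.5 N of clamping force
- ratchet_wheel (a joint): turn of the toothed wheel (64 mm across, 18 teeth of 0.35 rad) that drives the moving jaw, rad: 0 jaw open, grows clockwise seen from above the plate, end of travel 4.45. With the bar in, the pad starts to press at about 2.7 and presses over 10 N beyond about 3.7. Turns only one way (about 0.3 N m), stays where left
- lever (a joint): ratchet lever about the wheel's axis, rad: 0 points straight down the slope, grows clockwise seen from above the plate (grip towards the bed's +y); stops at -0.62 and +0.62. Moving towards + drives the wheel by a pawl (after up to 0.35 rad idle), towards - it slips back over the teeth. Stays where left
- grip_middle (a point): middle of the lever's black upright hand grip, a cylinder 22 mm thick, 54 mm tall, square to the plate, 110 mm from the wheel's axis; this point is 62 mm off the plate, the grip reaches from 34 to 88 mm off it. Axes of the lever: x from the grip to the wheel's axis, z off the plate
- sanding_block: cork sanding block, 64 x 100 x 28 mm, bystander; origin in the centre of its underside
- masking_tape: roll of masking tape lying flat, 104 mm across, 25 mm high, bystander; origin in the centre of its underside
- bar_place (a point): point on the plate where the middle of the bar's underside belongs (bed x = -30, y = 81 mm), bar length along the bed's y. Two ledge pins (8 mm thick, 12 mm high) stand at bed y = 54 and 112 mm, their upper side at bed x = -48.5 mm, nothing between them. Fixed jaw's face at bed y = 125 mm, moving jaw's at y = 37 mm when open (gap 88 mm); both centred on x = -30 mm
- rest_bar (a point): middle of the round steel hand-rest bar, 16 mm thick, that crosses over the plate along the bed's y at bed x = 85, z = 220 mm, on posts at y = +-156 mm. It leaves no room for an upright hand above the jaws or the lever's grip
Mind the look-alikes: they are no part of the job. Of the things that look like the wax_bar, the smallest one is meant.

How it is judged:
On the way, in this order (a step that is already met when the one before it is completed fails the run):
1. the wax bar lies flat on the plate between the jaws, lower edge within 9 mm of the ledge pins, and is let go (z of wax_bar in the frame of bed between -0.004 and 0.004 m and x of wax_bar in the frame of bed between -0.034 and -0.021 m and y of wax_bar in the frame of bed between 0.068 and 0.094 m and angle between the z axis of wax_bar and the z axis of bed, either way round below 0.1 rad and angle between the y axis of wax_bar and the y axis of bed, either way round below 0.25 rad and contact force between the fingers and wax_bar below 0.2 N), for 0.2 s.
2. the moving jaw has come up to the bar (value of joint ratchet_wheel above 2.5 rad), for 0.1 s.
At the end, for the whole second after the job is handed in: The wax bar lies at rest flat on the sloping plate (within 5 mm and 0.1 rad), square between the jaws (0.1 rad), its middle 20 to 35 mm below the plate's middle (lower edge within about 10 mm of the ledge pins), and both jaws press it with more than 4 N (contact force between each of jaw_pad, fixed_jaw and wax_bar above 4 N and z of wax_bar in the frame of bed between -0.004 and 0.005 m and x of wax_bar in the frame of bed between -0.035 and -0.02 m and angle between the z axis of wax_bar and the z axis of bed, either way round below 0.1 rad and angle between the y axis of wax_bar and the y axis of bed, either way round below 0.1 rad and linear speed of wax_bar below 0.01 m/s); the robot touches nothing.
It fails at once if the moving jaw is shoved with the fingers (over 20 N) (contact force between the fingers and jaw above 20 N).
It fails at once if the sanding block is moved by over 30 mm (distance of sanding_block from where it was at the start of the episode above 0.03 m).
It fails at once if the roll of tape is moved by over 30 mm (distance of masking_tape from where it was at the start of the episode above 0.03 m).
It also fails if it takes over 72 s, if anything falls off the work surface, if the arm or the gripper's body presses on something with over 40 N, if the wrist force passes 120 N, or if a joint passes its speed limit or range.

## Working session

There is one attempt and no reset: what is moved stays moved. The work goes in short steps, Python scripts to look and compute and a tool call to move; the robot and the scene stay as the last step left them, time stands still between calls to the robot, and variables do not carry over. Pictures are saved under pics/ and viewed, and the job is handed in when it is done.

Besides the shell and the picture viewer there is one more tool, called as name(argument=value, ...) on one line, values as JSON. play_rows: Moves the arm, as the interface text tells. Its arguments: {"type":"object","properties":{"delta_rot":{"type":"array","items":{"type":"array","items":{"type":"number"}}},"travel":{"type":"array","items":{"type":"array","items":{"type":"number"}}},"jaw":{"type":"array","items":{"type":"number"}}},"required":["delta_rot","travel","jaw"]}

```bash
ls; mkdir -p pics; python3 - <<'E'
from rig import robot
import cv2,numpy as np
s=robot.get_state();print(s, robot.nose_length)
for n in ("side","top"):
    f=robot.grab_frame(n);cv2.imwrite(f"pics/{n}0.png",f["pixels"]);print(n,f["K"],f["T"])
    np.savez(f"{n}0.npz",**f)
E
```

```text
pics
{'t': 0.0, 'joint_pos': array([ 1.30211069e+00,  2.64767401e-01,  1.60544868e+00, -4.60287087e-06,
        1.27372547e+00, -3.68826140e-02]), 'joint_vel': array([-0.00126881,  0.0003173 , -0.00135226,  0.00022596,  0.00112591,
       -0.00207692]), 'effort': array([-3.17482634e-03, -5.15098608e+01, -3.67318225e+01, -2.70835171e-04,
        1.26529281e-02,  1.29362505e-06]), 'ee_pos': array([0.15486636, 0.65624004, 0.24891208]), 'tool_rot': array([ 1.15641448e-01,  9.93290328e-01, -1.16110328e-03, -1.76565735e-04]), 'wrist_force': array([-0.23993543,  0.10031768,  0.57178591]), 'torque': array([ 0.00922328,  0.01179734, -0.03870328]), 'gripper_width': 0.08479893026760055} 0.019
side [[413.65764113   0.         277.96301076]
 [  0.         413.65764113 211.97595763]
 [  0.           0.           1.        ]] [[-0.99965847  0.02144941  0.01492873  0.51449335]
 [-0.00542249  0.38857517 -0.92140107  1.3260846 ]
 [-0.02556445 -0.92116734 -0.38832615  0.74372229]
 [ 0.          0.          0.          1.        ]]
top [[546.74709185   0.         278.83189133]
 [  0.         546.74709185 201.14678485]
 [  0.           0.           1.        ]] [[-0.02752408 -0.98735643  0.156108    0.31841502]
 [-0.99960139  0.02816747  0.00191038  0.03223004]
 [-0.00628339 -0.15599319 -0.98773815  1.71883189]
 [ 0.          0.          0.          1.        ]]
```

View pics/side0.png

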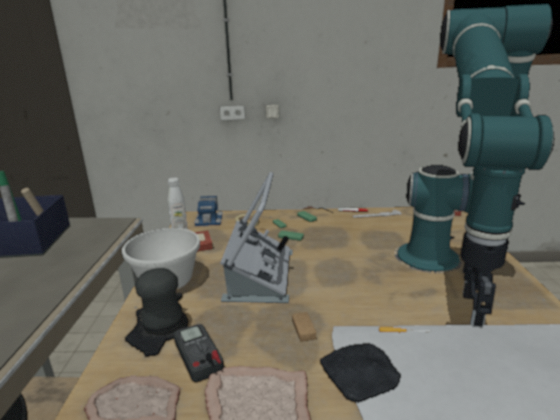

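View pics/top0.png

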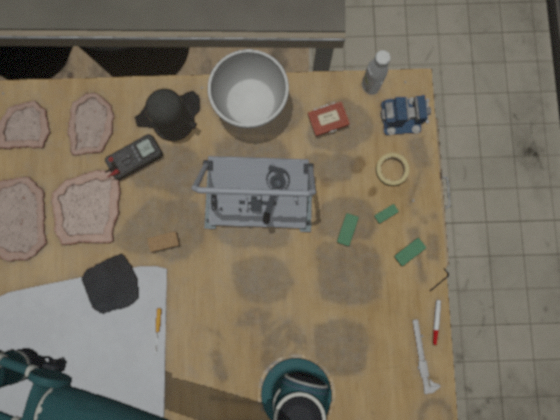

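The top view shows three green bars, at px (347,229), (387,214) and (410,251). The one at (387,214) looks smallest. The clamp is around (260,193). Next I'll measure both.

```bash
cat > h.py <<'E'
import numpy as np,cv2
def cloud(f):
    z=f["range_z"];K=f["K"];v,u=np.mgrid[:z.shape[0],:z.shape[1]]
    P=np.stack([(u-K[0,2])/K[0,0]*z,(v-K[1,2])/K[1,1]*z,z],-1)
    return P@f["T"][:3,:3].T+f["T"][:3,3]
def ray(f,u,v,z0):
    K=f["K"];d=f["T"][:3,:3]@np.array([(u-K[0,2])/K[0,0],(v-K[1,2])/K[1,1],1]);o=f["T"][:3,3]
    return o+d*(z0-o[2])/d[2]
E
python3 - <<'E'
from h import *
f=dict(np.load("top0.npz"));im=f["pixels"];P=cloud(f)
hsv=cv2.cvtColor(im,cv2.COLOR_BGR2HSV)
m=cv2.inRange(hsv,(60,70,40),(88,255,255));m[:, :330]=0
n,l,st,c=cv2.connectedComponentsWithStats(m)
for i in range(1,n):
    if st[i,4]<40: continue
    cs,_=cv2.findContours((l==i).astype(np.uint8),cv2.RETR_EXTERNAL,cv2.CHAIN_APPROX_NONE)
    zt=np.median(P[l==i][:,2])
    w=np.array([ray(f,*p[0],zt)[:2] for p in cs[0]],np.float32)
    print(c[i],st[i,4],zt,cv2.minAreaRect(w*1000))
cv2.imwrite("pics/clamp0.png",cv2.resize(im[140:250,180:330],None,fx=5,fy=5,interpolation=cv2.INTER_CUBIC))
g=dict(np.load("side0.npz"))
cv2.imwrite("pics/clampside0.png",cv2.resize(g["pixels"][165:310,200:340],None,fx=4,fy=4,interpolation=cv2.INTER_CUBIC))
for name,f in(("top",f),("side",g)):
    P=cloud(f)
    for (u,v) in ([(225,180),(240,215),(300,180),(235,195),(290,210)] if name=="top" else []):
        print(name,u,v,P[v,u])
E
```

```text
[385.93959732 213.39597315] 149 0.015071889308789554 ((539.1935424804688, -299.60150146484375), (22.462282180786133, 65.45586395263672), 30.74725341796875)
[347.42307692 229.43589744] 312 0.018885244378436306 ((492.32989501953125, -175.96548461914062), (34.33406066894531, 90.54706573486328), 69.14987182617188)
[409.71686747 251.63554217] 332 0.0188682417825643 ((417.30126953125, -365.16796875), (35.40416717529297, 91.0849838256836), 35.12583541870117)
top 225 180 [0.64265714 0.19556404 0.10411576]
top 240 215 [0.54283548 0.15641045 0.04680847]
top 300 180 [ 0.63547693 -0.02992534  0.10760679]
top 235 195 [0.60031583 0.16822649 0.07902434]
top 290 210 [0.55351307 0.00182009 0.05042628]
```

```bash
true
```

```text
(no output)
```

View pics/clamp0.png

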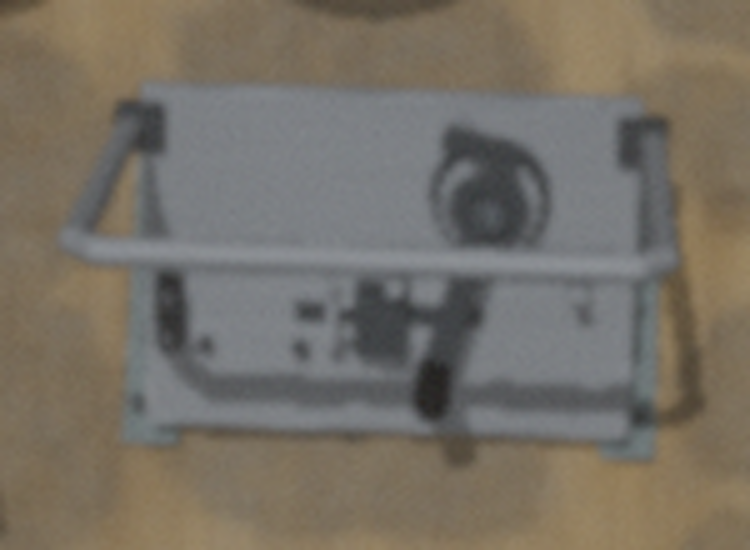

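View pics/clampside0.png

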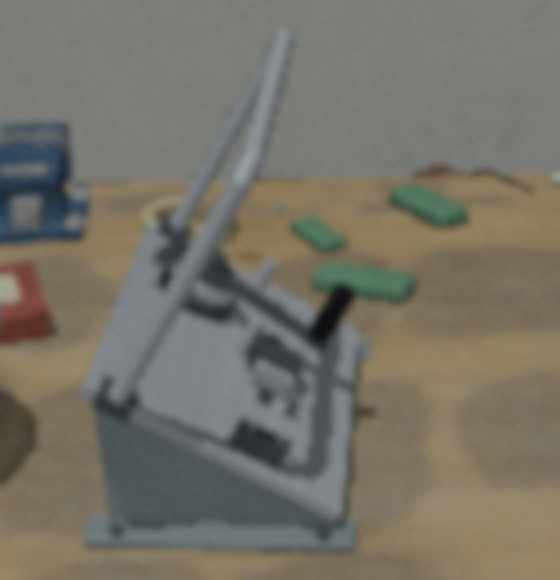

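```bash
python3 - <<'E'
from h import *
f=dict(np.load("top0.npz"));im=f["pixels"];P=cloud(f)
cv2.imwrite("pics/bars0.png",cv2.resize(im[190:280,325:445],None,fx=6,fy=6,interpolation=cv2.INTER_CUBIC))
np.set_printoptions(precision=3,suppress=True,linewidth=200)
print((P[200:228,373:402,2]*1000).astype(int))
# plate plane
R=P[160:226,210:308].reshape(-1,3);c=[]
rng=np.random.default_rng(0);best=0
for _ in range(2000):
    a,b,d=R[rng.integers(len(R),size=3)];n=np.cross(b-a,d-a);L=np.linalg.norm(n)
    if L<1e-5: continue
    n/=L;n*=np.sign(n[2])
    if abs(n[2]-.866)>.06: continue
    k=abs((R-a)@n)<.003
    if k.sum()>best:best=k.sum();K=k
Q=R[K];m=Q.mean(0);n=np.linalg.svd(Q-m)[2][2];n*=np.sign(n[2]);print(best,m,n,np.degrees(np.arccos(n[2])))
E
```

```text
[[   4   -7    1   -1    2   -1   -2    2   -1    6   -8    3   13    2    0    1    0    8   -1    2    1    0    2   -5   -2    1    0   -3    2]
 [   0   -3   -1    0    4   -1    0   -2   -3    0    4    6   -2    4    3    0   -5   -4    8   -5    1    2    0    6   -3    2   -1    8   -5]
 [  -3    3   -5   -1   -2   -2   -2    3    0    5    0   -4    2   -2   -4    2    3    0    0    1    2    1   -3    0    0   -1    4   -7    1]
 [  -1   -2    0   11    2   -6    1   -5   -4   -3    8   -7   12    8    1   -3   -3    1   -2    5   -4   -6   10    4    4    2    6    0    2]
 [  -1    0    4    0   -4    0    2    2    3   -7    5   -1   -3    2    8   -6    0    1   -8   21   15    2    0    7    2    0    3    0    0]
 [   7   -1 1718   -2    1   -1   -1    0    2    0    3    0    8    0   -3   -2   -1   12    3   11   18   15    7    0    6    4    0   -4    0]
 [   6   -2    0    2    4    3    5    6   -2   -2    1    0   -7    8   -5    1   12   19    5   13   16   17    2   -2    4   -2   -3   -3   -3]
 [  -1    1    0 1718    0    0    4   -1   -1    0    1    1   
[... 2411 characters left out ...]
   0   -2    5   -6   10   -1   -6    6]
 [   0    7    0    2    2   -2    7   -1    0   -4    9    2 1718    0   -3   -7   -3   -2    4    0    0   -4    2    6    0   -3   -2   -7    1]
 [  -2    5    0    1    3    0   -3   -2   -4    6    0    5   -2    3   -1    1    4   -3    8   -4    0    4    2   -1    0    1    1    0   -6]
 [   2   -1    1    1    7    0    3   -2   -2   -1   -2    0    0    0   -7    5    0   -5    0   -8    6   -6   -3    2   -1    2    5    8    1]
 [  -4    1   -2    9    2    1   -3    2    1    5    2 1718   -3   -2    2    9    4   -3    7   -5    4    1    5   -2    5    2    3   -3    0]]
2765 [0.606 0.104 0.082] [-0.503  0.031  0.864] 30.252510949020937
```

Bar found: the one at (387,214) is about 76x37 mm and 14 mm high by depth. The clamp lever grip is dark, at zoom (432,390). Next I'll fit the bar and plate poses more closely.

```bash
python3 - <<'E'
from h import *
from rig import robot
np.set_printoptions(precision=4,suppress=True,linewidth=200)
f=dict(np.load("top0.npz"));P=cloud(f)
m=np.zeros(P.shape[:2],np.uint8);z=P[...,2]
zz=cv2.medianBlur(z.astype(np.float32),3)
m[195:232,365:408]=((zz>.0075)&(zz<.03))[195:232,365:408]
cs,_=cv2.findContours(m,cv2.RETR_EXTERNAL,cv2.CHAIN_APPROX_NONE);c=max(cs,key=cv2.contourArea)
w=np.array([ray(f,*p[0],.012)[:2] for p in c],np.float32)
print("bar",cv2.minAreaRect(w*1000))
k=np.argwhere(m>0);w=np.array([ray(f,b,a,.012)[:2] for a,b in k]);cc=w.mean(0);e=np.linalg.eigh(np.cov((w-cc).T))
print(cc,np.sqrt(12*e[0]),e[1],np.degrees(np.arctan2(*e[1][::-1,1])))
# plate
n=np.array([-.5,0,.866])
R=P[150:235,195:315].reshape(-1,3)
m0=np.array([.606,.104,.082])
nn=np.array([-.503,.031,.864])
K=abs((R-m0)@nn)<.006
Q=R[K];mm=Q.mean(0);nn=np.linalg.svd(Q-mm)[2][2];nn*=np.sign(nn[2])
ex=np.array([nn[2],0,-nn[0]]);ex=np.array([0,0,1])-nn*nn[2];ex/=np.linalg.norm(ex);ey=np.cross(nn,ex)
M=np.zeros(P.shape[:2],np.uint8);M[150:235,195:315]=K.reshape(85,120)
M=cv2.morphologyEx(M,cv2.MORPH_OPEN,np.ones((3,3)))
M=cv2.morphologyEx(M,cv2.MORPH_CLOSE,np.ones((9,9)))
cs,_=cv2.findContours(M,cv2.RETR_EXTERNAL,cv2.CHAIN_APPROX_NONE);c=max(cs,key=cv2.contourArea)
Kc=f["K"];T=f["T"]
def rp(u,v):
    d=T[:3,:3]@np.array([(u-Kc[0,2])/Kc[0,0],(v-Kc[1,2])/Kc[1,1],1]);o=T[:3,3]
    return o+d*((mm-o)@nn)/(d@nn)
W=np.array([rp(*p[0]) for p in c])
q=np.stack([(W-mm)@ex,(W-mm)@ey],1).astype(np.float32)
r=cv2.minAreaRect(q*1000);print(nn,ex,ey,r)
print("center",mm+ex*r[0][0]/1000+ey*r[0][1]/1000)
g=robot.grab_frame("wrist");print(g["T_tool_cam"],g["K"])
cv2.imwrite("pics/w0.png",g["pixels"])
E
```

```text
bar ((539.4754638671875, -298.8433532714844), (32.7524528503418, 75.17671966552734), 29.730634689331055)
[ 0.539  -0.2988] [0.0318 0.0745] [[-0.8642 -0.5031]
 [-0.5031  0.8642]] 120.2032367294275
[-0.5031  0.0314  0.8637] [ 0.862  -0.0539  0.5041] [0.0624 0.9981 0.    ] ((-1.706634521484375, -4.9672088623046875), (221.2544708251953, 298.6590881347656), 0.09427962452173233)
center [0.6045 0.1007 0.0814]
[[-0.0012 -0.9597 -0.2811  0.0721]
 [ 1.     -0.0008 -0.0018  0.0004]
 [ 0.0015 -0.2811  0.9597 -0.1238]
 [ 0.      0.      0.      1.    ]] [[312.9256   0.     274.7306]
 [  0.     312.9256 210.9835]
 [  0.       0.       1.    ]]
```

```bash
cat >> h.py <<'E'
from scipy.spatial.transform import Rotation as Ro
np.set_printoptions(precision=4,suppress=True,linewidth=200)
import json,os
def bed():
    n=np.array([-.5031,.0314,.8637]);yaw=np.arctan2(-.0539,.862);C=np.array([.6045,.1007,.0814])
    if os.path.exists("bed.json"):
        d=json.load(open("bed.json"));yaw=d["yaw"];C=np.array(d["C"])
    R=(Ro.from_euler('z',yaw)*Ro.from_euler('y',-np.pi/6)).as_matrix()
    return C,R
def goal(p,Rt):
    "print delta to target pose"
    from rig import robot
    s=robot.get_state();R0=Ro.from_quat(s["tool_rot"])
    tr=R0.inv().apply(p-s["ee_pos"])*100;rv=(R0.inv()*Ro.from_matrix(Rt)).as_rotvec()*180/np.pi
    print("t%.2f"%s["t"],"travel cm",np.round(tr,2),"rot deg",np.round(rv,2),"dist",np.linalg.norm(tr),"ang",np.linalg.norm(rv))
def bedgoal(p,kind):
    C,R=bed()
    z=-R[:,2]
    y=R[:,1] if kind=="lever" else R[:,0]
    goal(C+R@(np.array(p)/1000),np.stack([np.cross(y,z),y,z],1))
def bedpose():
    from rig import robot
    C,R=bed();s=robot.get_state();M=R.T@Ro.from_quat(s["tool_rot"]).as_matrix()
    print("t%.2f"%s["t"],"bed mm",R.T@(s["ee_pos"]-C)*1000,"F bed",R.T@s["wrist_force"],"w",s["gripper_width"],"axes",M[:,1],M[:,2])
E
python3 - <<'E'
from h import *
bedgoal([-30,30,150],"lever")
E
```

```text
t0.15 travel cm [-46.06 -42.5    5.36] rot deg [ -2.64 -29.94  -9.45] dist 62.900280657705515 ang 31.509020392013447
```

play_rows(delta_rot=[[0, -3, -1], [0, -6, -2], [-1, -9, -3], [-1, -12, -4], [-1, -15, -5], [-1, -18, -6], [-2, -21, -7], [-2, -24, -8], [-2, -27, -9], [-2.6, -29.9, -9.5], [-2.6, -29.9, -9.5], [-2.6, -29.9, -9.5], [-2.6, -29.9, -9.5], [-2.6, -29.9, -9.5], [-2.6, -29.9, -9.5], [-2.6, -29.9, -9.5], [-2.6, -29.9, -9.5], [-2.6, -29.9, -9.5], [-2.6, -29.9, -9.5], [-2.6, -29.9, -9.5]], travel=[[-2.5, -2.3, 0.3], [-5, -4.6, 0.6], [-7.5, -6.9, 0.9], [-10, -9.2, 1.2], [-12.5, -11.5, 1.5], [-15, -13.8, 1.7], [-17.5, -16.1, 2], [-20, -18.5, 2.3], [-22.5, -20.8, 2.6], [-25, -23, 2.9], [-27.5, -25.4, 3.2], [-30, -27.7, 3.5], [-32.5, -30, 3.8], [-35, -32.3, 4.1], [-37.5, -34.6, 4.4], [-40, -36.9, 4.7], [-42.5, -39.2, 5], [-44.5, -41, 5.2], [-46.1, -42.5, 5.4], [-46.1, -42.5, 5.4]], jaw=[0, 0, 0, 0, 0, 0, 0, 0, 0, 0, 0, 0, 0, 0, 0, 0, 0, 0, 0, 0])

```text
t: 1.82
ee_pos: [0.5069, 0.1334, 0.1955]
tool_rot: [0.032, 0.966, -0.009, 0.258]
wrist_force: [0.5, -1.0, 0.3]
gripper_width: 0.085
```

```bash
python3 - <<'E'
from h import *
from rig import robot
bedpose();s=robot.get_state()
g=robot.grab_frame("wrist")
T=np.eye(4);T[:3,:3]=Ro.from_quat(s["tool_rot"]).as_matrix();T[:3,3]=s["ee_pos"]
g["T"]=T@g["T_tool_cam"]
np.savez("w1.npz",**g);cv2.imwrite("pics/w1.png",g["pixels"])
C,R=bed();cam=R.T@(g["T"][:3,3]-C);print(cam)
# rectify onto plate z=0 : 2px/mm? 2 px per mm, x up, y left
o=[];
pts=[(110,150),(110,-150),(-110,-150),(-110,150)]
src=[]
for x,y in pts:
    p=C+R@(np.array([x,y,0])/1000);q=np.linalg.inv(g["T"])@np.append(p,1);q=g["K"]@(q[:3]/q[2]);src.append(q[:2])
dst=np.float32([(60,40),(660,40),(660,480),(60,480)])
H=cv2.getPerspectiveTransform(np.float32(src),dst)
cv2.imwrite("pics/r1.png",cv2.warpPerspective(g["pixels"],H,(720,520)))
E
```

```text
t1.82 bed mm [-29.0748  26.5765 148.5393] F bed [ 0.6541 -0.9703 -0.0429] w 0.08504484005233982 axes [ 0.0026  1.     -0.0035] [-0.0013 -0.0035 -1.    ]
[-0.1008  0.0276  0.2726]
```

View pics/w1.png

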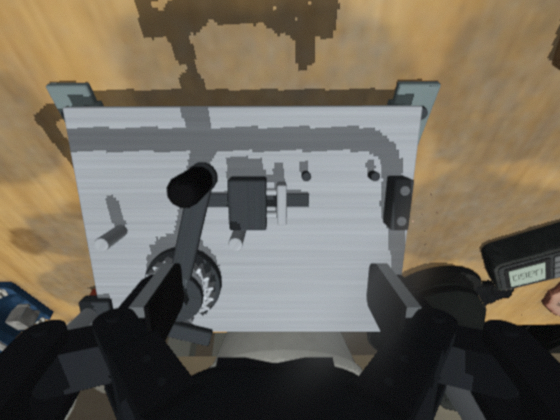

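View pics/r1.png

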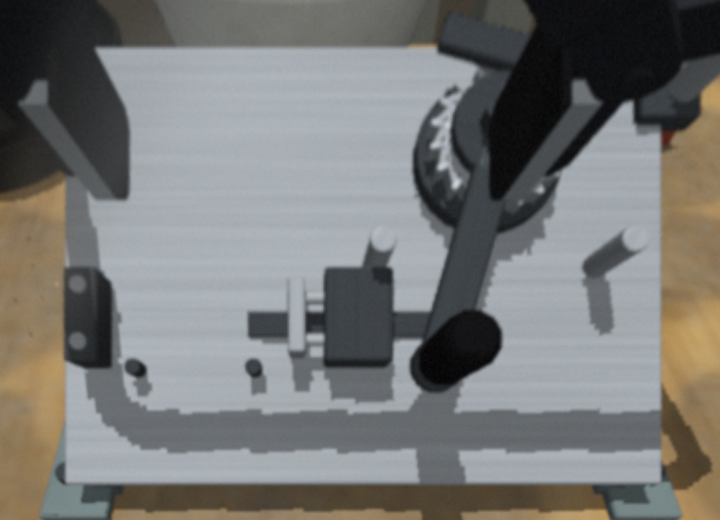

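The rectified view shows the plate corners about 3–5 px (0.5 mm/px) off prediction. The pins are at (135,368) and (253,368), the fixed jaw's face at x≈110, the pad's face at ≈287, and the lever grip's base near (430,375). Now I'll refine the bed pose from this view.

```bash
python3 - <<'E'
from h import *
g=dict(np.load("w1.npz"));P=cloud(g);C,R=bed()
B=(P-C)@R*1000
hsv=cv2.cvtColor(g["pixels"],cv2.COLOR_BGR2HSV)
ok=(g["range_z"]>0)&(abs(B[...,2])<8)&(hsv[...,2]>110)&(abs(B[...,0])<95)&(abs(B[...,1])<135)
Q=B[ok];print("n",len(Q));A=np.c_[Q[:,:2],np.ones(len(Q))];print("plane z=ax+by+c",np.linalg.lstsq(A,Q[:,2],rcond=None)[0], np.median(Q[:,2]))
# plate edges: bright low-sat mask in rectified image
z0=np.median(Q[:,2])
def rect(img,z,s=2):
    src=[]
    for x,y in [(120,160),(120,-160),(-120,-160),(-120,160)]:
        p=C+R@(np.array([x,y,z])/1000);q=np.linalg.inv(g["T"])@np.append(p,1);q=g["K"]@(q[:3]/q[2]);src.append(q[:2])
    H=cv2.getPerspectiveTransform(np.float32(src),np.float32([(0,0),(320*s,0),(320*s,240*s),(0,240*s)]))
    return cv2.warpPerspective(img,H,(320*s,240*s))
im=rect(g["pixels"],z0,4);cv2.imwrite("rect.png",im)
h=cv2.cvtColor(im,cv2.COLOR_BGR2HSV);m=((h[...,1]<45)).astype(np.uint8)
# edges by scan
def X(r):return 120-r/4
def Y(c):return 160-c/4
sat=h[...,1].astype(float)
L=[];Rr=[];Bt=[]
for r in range(400,800,10):
    row=cv2.GaussianBlur(sat[r:r+1],(9,1),0)[0]
    d=np.diff(row); 
    L.append((X(r),Y(np.argmin(d[20:80])+20)));Rr.append((X(r),Y(np.argmax(d[1200:1270])+1200)))
for c in range(150,1150,20):
    col=cv2.GaussianBlur(sat[:,c:c+1],(1,9),0)[:,0];d=np.diff(col);Bt.append((X(np.argmax(d[890:955])+890),Y(c)))
L,Rr,Bt=map(np.array,(L,Rr,Bt))
for nm,a,i in(("L",L,1),("R",Rr,1),("B",Bt,0)):
    med=np.median(a[:,i]);k=abs(a[:,i]-med)<2;print(nm,med,k.sum(),np.polyfit(a[k,1-i],a[k,i],1))
cv2.imwrite("pics/r2.png",im[400:960:1,:800])
E
```

```text
n 38458
plane z=ax+by+c [-0.001  -0.0014 -0.3663] -0.38093744613020725
L 148.0 40 [ -0.0021 147.9526]
R -150.75 40 [   0.001  -150.6834]
B -112.5 48 [  -0.0006 -112.5157]
```

View pics/r2.png

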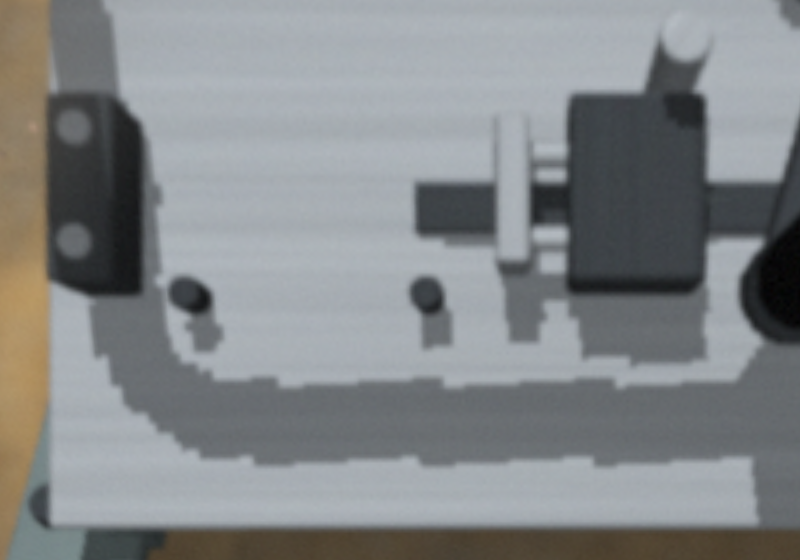

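```bash
cat > meas.py <<'E'
from h import *
from rig import robot
C,R=bed();bedpose();s=robot.get_state()
g=robot.grab_frame("wrist")
T=np.eye(4);T[:3,:3]=Ro.from_quat(s["tool_rot"]).as_matrix();T[:3,3]=s["ee_pos"]
g["T"]=T@g["T_tool_cam"];np.savez("w2.npz",**g)
src=[]
for x,y in [(120,160),(120,-160),(-120,-160),(-120,160)]:
    p=C+R@(np.array([x,y,-.4])/1000);q=np.linalg.inv(g["T"])@np.append(p,1);q=g["K"]@(q[:3]/q[2]);src.append(q[:2])
H=cv2.getPerspectiveTransform(np.float32(src),np.float32([(0,0),(1280,0),(1280,960),(0,960)]))
im=cv2.warpPerspective(g["pixels"],H,(1280,960));sat=cv2.cvtColor(im,cv2.COLOR_BGR2HSV)[...,1].astype(float)
L=[];Rr=[];Bt=[]
for r in range(400,800,10):
    d=np.diff(cv2.GaussianBlur(sat[r:r+1],(9,1),0)[0]);L.append(160-(np.argmin(d[20:80])+20)/4);Rr.append(160-(np.argmax(d[1200:1270])+1200)/4)
for c in range(150,1150,20):
    d=np.diff(cv2.GaussianBlur(sat[:,c:c+1],(1,9),0)[:,0]);Bt.append(120-(np.argmax(d[890:955])+890)/4)
print(*map(np.median,(L,Rr,Bt)))
E
python3 meas.py; python3 -c "from h import *;bedpose()"
```

```text
t1.87 bed mm [-29.699   27.6927 148.8779] F bed [-1.036  -0.2895 -0.6038] w 0.085563183484994 axes [ 0.0028  1.     -0.0028] [-0.0017 -0.0028 -1.    ]
148.0 -150.75 -112.5
t1.92 bed mm [-30.0772  28.7032 149.159 ] F bed [-0.5423  0.2778  0.514 ] w 0.0848781800593428 axes [ 0.0016  1.     -0.0019] [-0.0016 -0.0019 -1.    ]
```

```bash
python3 - <<'E'
from h import *
C,R=bed();C=C+R@np.array([-.0017,-.001,0]);yaw=np.arctan2(-.0539,.862)
json.dump(dict(C=list(C),yaw=yaw),open("bed.json","w"));print(C)
a=np.radians(30.2);y=np.array([np.cos(a),np.sin(a),0]);z=np.array([0,0,-1.]);Rt=np.stack([np.cross(y,z),y,z],1)
goal(np.array([.44,.05,.27]),Rt);goal(np.array([.52,-.31,.19]),Rt)
f=dict(np.load("top0.npz"));print(ray(f,392,169,.025))
E
```

```text
[0.603  0.0998 0.0805]
t1.92 travel cm [ 1.51 -8.98 -9.45] rot deg [14.59 27.48 54.78] dist 13.120343511339064 ang 62.99858929347014
t1.92 travel cm [ -3.43 -44.38   2.65] rot deg [14.59 27.48 54.78] dist 44.58857868711503 ang 62.99858929347014
[ 0.6788 -0.325   0.025 ]
```

play_rows(delta_rot=[[0, 0, 0], [1, 2, 5], [2, 5, 10], [4, 7.5, 15], [5.3, 10, 20], [6.6, 12.5, 25], [8, 15, 30], [9.3, 17.5, 35], [10.6, 20, 40], [12, 22.5, 45], [13.3, 25, 50], [14.6, 27.5, 54.8], [14.6, 27.5, 54.8], [14.6, 27.5, 54.8], [14.6, 27.5, 54.8], [14.6, 27.5, 54.8], [14.6, 27.5, 54.8], [14.6, 27.5, 54.8]], travel=[[0.4, -2, -2.5], [0.8, -4, -5], [1.2, -6.5, -7.5], [1.5, -9, -9.5], [1, -12, -9], [0.5, -15.5, -8], [0, -19, -7], [-0.5, -22.5, -6], [-1, -26, -4.8], [-1.4, -29.5, -3.5], [-1.9, -33, -2], [-2.4, -36.5, -0.5], [-2.8, -40, 1], [-3.2, -42.5, 2], [-3.4, -44.4, 2.6], [-3.4, -44.4, 2.6], [-3.4, -44.4, 2.6], [-3.4, -44.4, 2.6]], jaw=[0, 0, 0, 0, 0, 0, 0, 0, 0, 0, 0, 0, 60, 60, 60, 60, 60, 60])

```text
t: 3.42
ee_pos: [0.5197, -0.3086, 0.1902]
tool_rot: [0.498, 0.867, 0.0, -0.001]
wrist_force: [-0.2, -0.7, -0.2]
gripper_width: 0.0652
```

```bash
cat > barlook.py <<'E'
from h import *
from rig import robot
import sys
s=robot.get_state();g=robot.grab_frame("wrist")
T=np.eye(4);T[:3,:3]=Ro.from_quat(s["tool_rot"]).as_matrix();T[:3,3]=s["ee_pos"]
g["T"]=T@g["T_tool_cam"];np.savez("w3.npz",**g);cv2.imwrite("pics/%s.png"%sys.argv[1],g["pixels"])
print(s["t"],s["ee_pos"],s["gripper_width"],s["joint_pos"])
hsv=cv2.cvtColor(g["pixels"],cv2.COLOR_BGR2HSV);m=cv2.inRange(hsv,(60,70,40),(88,255,255))
P=cloud(g)
n,l,st,c=cv2.connectedComponentsWithStats(m)
for i in range(1,n):
    if st[i,4]<300: continue
    pp=P[l==i];zt=np.median(pp[:,2]);cs,_=cv2.findContours((l==i).astype(np.uint8),cv2.RETR_EXTERNAL,cv2.CHAIN_APPROX_NONE)
    w=np.array([ray(g,*p[0],.014)[:2] for p in cs[0]],np.float32)
    print(c[i],st[i],zt,cv2.minAreaRect(w*1000))
E
python3 barlook.py w3
```

```text
3.4167 [ 0.5197 -0.3086  0.1902] 0.06524118670910452 [-0.5771  0.1768  1.8233  0.0002  1.1429 -1.1051]
[322.5393  51.4607] [ 273    0  101  111 5804] 0.018353347193090647 ((491.22576904296875, -177.18109130859375), (42.54154968261719, 97.80131530761719), 69.04447937011719)
[155.0944 191.2675] [ 124  143   61   99 4299] 0.018623974509036356 ((416.90032958984375, -366.70068359375), (44.43837356567383, 97.58695220947266), 35.356319427490234)
[295.5032 195.9338] [ 280  160   33   73 2190] 0.01403302370075532 ((537.6388549804688, -300.1016845703125), (30.014646530151367, 73.22806549072266), 29.35320472717285)
```

View pics/w3.png

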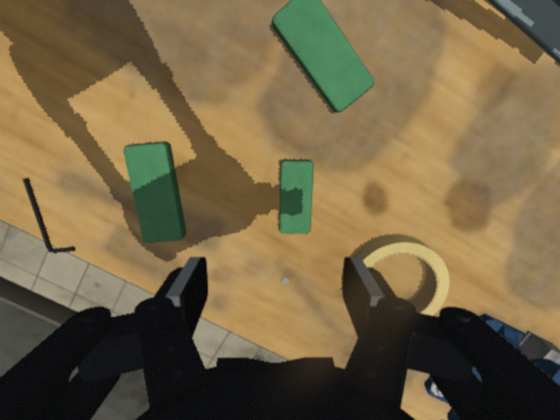

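The smallest bar is at px (296,196), centre (0.538,-0.300), angle ≈30°. The tape, at px (405,275), is clear of the fingers. Descending now.

```bash
python3 - <<'E'
from h import *
a=np.radians(29.8);y=np.array([np.cos(a),np.sin(a),0]);z=np.array([0,0,-1.]);Rt=np.stack([np.cross(y,z),y,z],1)
goal(np.array([.538,-.2998,.02]),Rt)
E
```

```text
t3.47 travel cm [-0.19  2.02 17.05] rot deg [-0.01 -0.04  0.47] dist 17.174580761447174 ang 0.47568212639748064
```

play_rows(delta_rot=[[0, 0, 0.4], [0, 0, 0.4], [0, 0, 0.4], [0, 0, 0.4], [0, 0, 0.4], [0, 0, 0.4], [0, 0, 0.4], [0, 0, 0.4], [0, 0, 0.4], [0, 0, 0.4], [0, 0, 0.4], [0, 0, 0.4], [0, 0, 0.4], [0, 0, 0.4], [0, 0, 0.4], [0, 0, 0.4], [0, 0, 0.4], [0, 0, 0.4]], travel=[[-0.1, 1, 1], [-0.2, 2, 3], [-0.2, 2, 6], [-0.2, 2, 9], [-0.2, 2, 12], [-0.2, 2, 14], [-0.2, 2, 15.5], [-0.2, 2, 16.5], [-0.2, 2, 17], [-0.2, 2, 17], [-0.2, 2, 17], [-0.2, 2, 17], [-0.2, 2, 17], [-0.2, 2, 17], [-0.2, 2, 17], [-0.2, 2, 17], [-0.2, 2, 17], [-0.2, 2, 17]], jaw=[60, 60, 60, 60, 60, 60, 60, 60, 60, 60, 100, 130, 160, 180, 200, 200, 200, 200])

```text
t: 4.97
ee_pos: [0.5391, -0.3008, 0.0224]
tool_rot: [0.501, 0.865, 0.0, 0.001]
wrist_force: [-0.9, 1.0, 5.9]
gripper_width: 0.03
```

```bash
python3 barlook.py w4
```

```text
4.9667 [ 0.5391 -0.3008  0.0224] 0.030014398289890894 [-0.5493  0.3847  1.9082  0.0004  0.8463 -1.0708]
[374.9569  34.1005] [ 291    0  164   94 9422] 0.018292625302591015 ((521.6688232421875, -197.82235717773438), (60.80177307128906, 32.0105094909668), 29.7874755859375)
[ 21.6185 287.2933] [   0  164   62  199 7149] 0.015408618702061866 ((439.94915771484375, -358.0421142578125), (29.529699325561523, 104.69738006591797), 15.779813766479492)
[274.7665 268.2164] [ 241  198   69  145 9369] 0.014109312143987529 ((537.9644165039062, -299.2575988769531), (31.190927505493164, 74.56817626953125), 29.792451858520508)
```

View pics/w4.png

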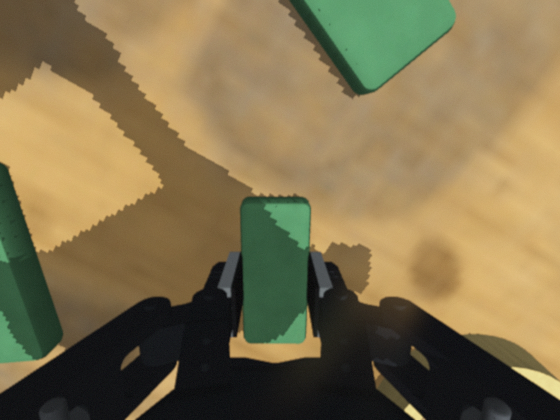

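The fingers hold the bar at 30 mm opening, although its listed width is 37 mm. The picture also shows about 31 mm. Lifting and carrying it towards the clamp.

```bash
python3 - <<'E'
from h import *
C,R=bed()
y=R[:,0];z=-R[:,2];Rt=np.stack([np.cross(y,z),y,z],1)
goal(np.array([.539,-.3008,.16]),Rt)
goal(np.array([.43,-.1,.29]),Rt)
print(C+R@np.array([-.0275,.081,.13]));bedgoal([-27.5,81,130],"place")
E
```

```text
t5.02 travel cm [ -0.02   0.   -13.76] rot deg [-29.03  -8.67  32.68] dist 13.760718605900308 ang 44.56219315205628
t5.02 travel cm [ 22.79   0.57 -26.8 ] rot deg [-29.03  -8.67  32.68] dist 35.187826448048526 ang 44.56219315205628
[0.5194 0.1862 0.1794]
t5.02 travel cm [ 43.18  22.55 -15.75] rot deg [-29.03  -8.67  32.68] dist 51.19812994288154 ang 44.56219315205628
```

play_rows(delta_rot=[[0, 0, 0], [0, 0, 0], [0, 0, 0], [0, 0, 0], [0, 0, 0], [-2.5, -0.7, 2.7], [-5, -1.5, 5.5], [-8, -2.4, 9], [-11, -3.3, 12.4], [-14, -4.2, 15.8], [-17, -5.1, 19.1], [-20, -6, 22.5], [-23, -6.9, 26], [-26, -7.8, 29.3], [-29, -8.7, 32.7], [-29, -8.7, 32.7], [-29, -8.7, 32.7]], travel=[[0, 0, -0.4], [0, 0, -1.2], [0, 0, -2.5], [0, 0, -5], [0, 0, -8.5], [1, 0, -12], [3.5, 0, -15], [6.5, 0, -17.5], [9.5, 0.1, -20], [12.5, 0.2, -22], [15.5, 0.3, -24], [18.5, 0.4, -25.5], [21, 0.5, -26.5], [22.8, 0.6, -26.8], [22.8, 0.6, -26.8], [22.8, 0.6, -26.8], [22.8, 0.6, -26.8]], jaw=[200, 200, 200, 200, 200, 200, 200, 200, 200, 200, 200, 200, 200, 200, 200, 200, 200])

```text
t: 6.43
ee_pos: [0.4295, -0.0994, 0.2906]
tool_rot: [0.703, 0.662, 0.177, 0.189]
wrist_force: [0.9, 0.3, -0.1]
gripper_width: 0.0306
```

```bash
python3 - <<'E'
from h import *
bedpose();bedgoal([-27.5,81,130],"place");bedgoal([-27.5,81,80],"place")
E
```

```text
t6.43 bed mm [ -34.1093 -209.6415  262.2816] F bed [ 0.7455  0.3204 -0.5674] w 0.030558075614392815 axes [1.     0.0023 0.0004] [ 0.0004 -0.001  -1.    ]
t6.43 travel cm [29.08  0.72 13.2 ] rot deg [0.02 0.06 0.13] dist 31.939725087590357 ang 0.14415234709927668
t6.43 travel cm [29.08  0.72 18.2 ] rot deg [0.02 0.06 0.13] dist 34.31366504677852 ang 0.14415234709927668
```

play_rows(delta_rot=[[0, 0, 0.1], [0, 0, 0.1], [0, 0, 0.1], [0, 0, 0.1], [0, 0, 0.1], [0, 0, 0.1], [0, 0, 0.1], [0, 0, 0.1], [0, 0, 0.1], [0, 0, 0.1], [0, 0, 0.1], [0, 0, 0.1], [0, 0, 0.1], [0, 0, 0.1], [0, 0, 0.1], [0, 0, 0.1], [0, 0, 0.1]], travel=[[1.5, 0, 0.6], [4, 0.1, 1.6], [7, 0.2, 3], [10, 0.3, 4.5], [13, 0.3, 6], [16, 0.4, 7.2], [19, 0.5, 8.5], [22, 0.6, 9.8], [25, 0.7, 11], [27.5, 0.7, 12.2], [29.1, 0.7, 13.2], [29.1, 0.7, 14.5], [29.1, 0.7, 16], [29.1, 0.7, 17.5], [29.1, 0.7, 18.2], [29.1, 0.7, 18.2], [29.1, 0.7, 18.2]], jaw=[200, 200, 200, 200, 200, 200, 200, 200, 200, 200, 200, 200, 200, 200, 200, 200, 200])

```text
t: 7.85
ee_pos: [0.5446, 0.1844, 0.1354]
tool_rot: [0.704, 0.661, 0.176, 0.189]
wrist_force: [0.3, -0.5, 0.1]
gripper_width: 0.0303
```

```bash
python3 - <<'E'
from h import *
from rig import robot
bedpose();bedgoal([-27.5,81,23],"place")
s=robot.get_state();g=robot.grab_frame("wrist")
T=np.eye(4);T[:3,:3]=Ro.from_quat(s["tool_rot"]).as_matrix();T[:3,3]=s["ee_pos"]
g["T"]=T@g["T_tool_cam"];np.savez("w5.npz",**g);cv2.imwrite("pics/w5.png",g["pixels"])
C,R=bed();h=cv2.cvtColor(g["pixels"],cv2.COLOR_BGR2HSV);m=cv2.inRange(h,(60,70,40),(88,255,255))
B=(cloud(g)-C)@R*1000;cs,_=cv2.findContours(m,cv2.RETR_EXTERNAL,cv2.CHAIN_APPROX_NONE);c=max(cs,key=cv2.contourArea)
q=np.array([p[0] for p in c]);b=B[q[:,1],q[:,0]];b=b[(b[:,2]>40)];M=np.zeros_like(m);cv2.drawContours(M,[c],-1,1,-1);print("bar top z",np.median(B[(M>0)&(g["range_z"]>0)][:,2]),cv2.minAreaRect(b[:,:2].astype(np.float32)))
f=robot.grab_frame("side");cv2.imwrite("pics/s5.png",cv2.resize(f["pixels"][130:310,180:380],None,fx=3,fy=3))
E
```

```text
t7.85 bed mm [-27.6261  80.8357  79.2317] F bed [ 0.2995 -0.486  -0.0609] w 0.03028043502058853 axes [ 1.      0.0007 -0.0013] [-0.0013 -0.0025 -1.    ]
t7.85 travel cm [0.03 0.02 5.62] rot deg [-0.07  0.14  0.04] dist 5.623212583947707 ang 0.1637358733231249
bar top z 71.18623589866117 ((-27.778623580932617, 98.91751098632812), (108.51448059082031, 31.90772819519043), 89.21157836914062)
```

View pics/w5.png

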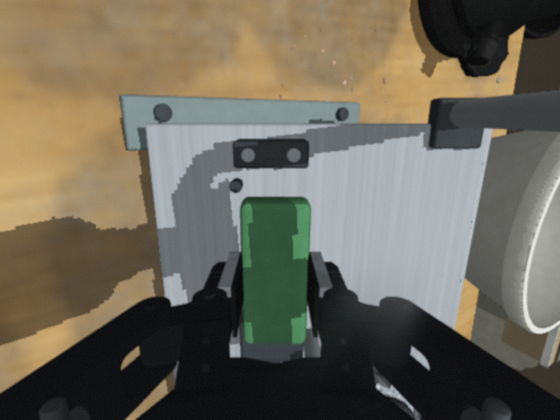

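View pics/s5.png

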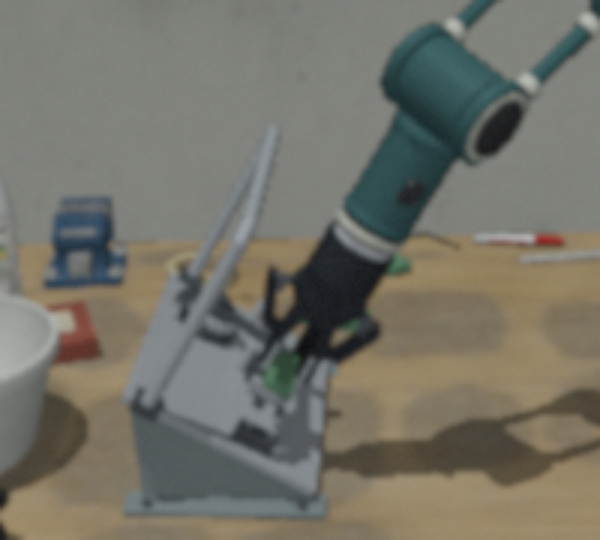

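play_rows(delta_rot=[[0, 0, 0], [0, 0, 0], [0, 0, 0], [0, 0, 0], [0, 0, 0], [0, 0, 0], [0, 0, 0], [0, 0, 0], [0, 0, 0], [0, 0, 0], [0, 0, 0], [0, 0, 0]], travel=[[0, 0, 0.8], [0, 0, 1.8], [0, 0, 3], [0, 0, 4], [0, 0, 4.7], [0, 0, 5.1], [0, 0, 5.4], [0, 0, 5.55], [0, 0, 5.65], [0, 0, 5.7], [0, 0, 5.7], [0, 0, 5.7]], jaw=[200, 200, 200, 200, 200, 200, 200, 200, 200, 200, 200, 200])

```text
t: 8.95
ee_pos: [0.5734, 0.1831, 0.0877]
tool_rot: [0.704, 0.661, 0.177, 0.189]
wrist_force: [0.8, -0.2, -0.7]
gripper_width: 0.0302
```

```bash
python3 - <<'E'
from h import *
from rig import robot
bedpose()
g=robot.grab_frame("wrist");cv2.imwrite("pics/w6.png",g["pixels"])
E
```

```text
t8.95 bed mm [-26.4879  81.2903  23.5848] F bed [ 0.3585 -0.142  -0.989 ] w 0.03021157064737783 axes [1.     0.0002 0.0015] [ 0.0015 -0.0008 -1.    ]
```

View pics/w6.png

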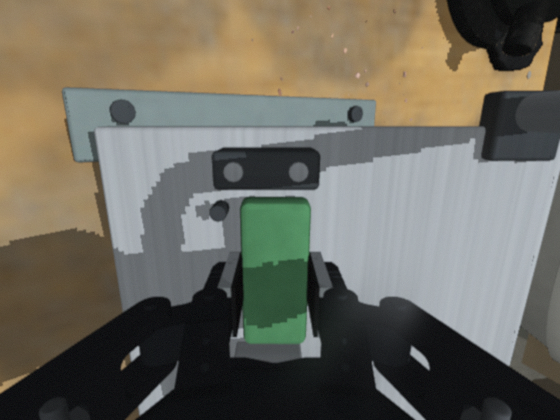

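The bar sits square, just below the fixed jaw (block at px (266,168)). The pin at (218,211) is about 6 mm clear of the bar's lower edge. There is no contact force yet, so I'll lower it further.

play_rows(delta_rot=[[0, 0, 0], [0, 0, 0], [0, 0, 0], [0, 0, 0], [0, 0, 0], [0, 0, 0]], travel=[[0, -0.1, 0.1], [0, -0.1, 0.15], [0, -0.1, 0.2], [0, -0.1, 0.25], [0, -0.1, 0.25], [0, -0.1, 0.25]], jaw=[200, 200, 200, 200, 200, 200])

```text
t: 9.5
ee_pos: [0.5734, 0.1831, 0.0857]
tool_rot: [0.704, 0.661, 0.177, 0.19]
wrist_force: [-8.3, -0.5, 8.5]
gripper_width: 0.0302
```

```bash
python3 - <<'E'
from h import *
bedpose()
E
```

```text
t9.50 bed mm [-27.5045  81.2973  21.7787] F bed [-2.8564 -1.0502 11.4989] w 0.030197369979589304 axes [ 1.     -0.0001  0.0016] [ 0.0016 -0.0011 -1.    ]
```

play_rows(delta_rot=[[0, 0, 0], [0, 0, 0], [0, 0, 0], [0, 0, 0], [0, 0, 0], [0, 0, 0], [0, 0, 0], [0, 0, 0]], travel=[[0, 0, -0.05], [0, 0, -0.1], [0, 0, -0.1], [0, 0, -0.1], [0, 0, -0.1], [0, 0, -0.1], [0, 0, -0.1], [0, 0, -0.1]], jaw=[200, 200, 140, 120, 100, 90, 90, 90])

```text
t: 10.17
ee_pos: [0.5729, 0.1831, 0.0865]
tool_rot: [0.704, 0.661, 0.177, 0.19]
wrist_force: [-0.3, -0.6, 0.7]
gripper_width: 0.0552
```

```bash
cat > onbed.py <<'E'
from h import *
from rig import robot
import sys
bedpose();s=robot.get_state();g=robot.grab_frame("wrist")
T=np.eye(4);T[:3,:3]=Ro.from_quat(s["tool_rot"]).as_matrix();T[:3,3]=s["ee_pos"]
g["T"]=T@g["T_tool_cam"];np.savez("w_%s.npz"%sys.argv[1],**g);cv2.imwrite("pics/%s.png"%sys.argv[1],g["pixels"])
C,R=bed();h=cv2.cvtColor(g["pixels"],cv2.COLOR_BGR2HSV);m=cv2.inRange(h,(60,70,30),(88,255,255))
K=g["K"];cs,_=cv2.findContours(m,cv2.RETR_EXTERNAL,cv2.CHAIN_APPROX_NONE)
o=R.T@(g["T"][:3,3]-C)
for c in cs:
    if cv2.contourArea(c)<800: continue
    d=np.array([[(p[0][0]-K[0,2])/K[0,0],(p[0][1]-K[1,2])/K[1,1],1] for p in c])@(R.T@g["T"][:3,:3]).T
    b=(o+d*((.012-o[2])/d[:,2])[:,None])*1000
    r=cv2.minAreaRect(b[:,:2].astype(np.float32));print(cv2.contourArea(c),r)
E
python3 onbed.py w7
```

```text
t10.17 bed mm [-27.5025  81.2895  22.7122] F bed [ 0.0744 -0.6681  0.7112] w 0.055197490272536134 axes [ 1.     -0.0001  0.0016] [ 0.0016 -0.0011 -1.    ]
9255.5 ((-30.783767700195312, 81.85570526123047), (76.79314422607422, 31.197147369384766), 88.99919128417969)
```

View pics/w7.png

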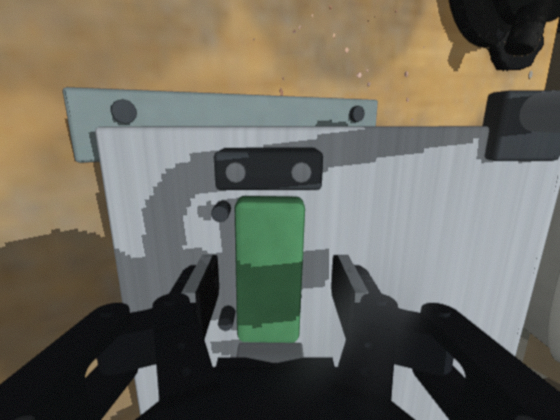

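Bar released. It slid slightly down towards the pins at px (221,211) and (227,318), and now lies flat and square at bed (-31, 82). Retracting and turning the hand for the lever.

play_rows(delta_rot=[[0, 0, 0], [0, 0, 0], [0, 0, 0], [0, 0, 0], [0, 0, 0], [0, 0, 0]], travel=[[0, 0, -0.8], [0, 0, -2], [0, 0, -5], [0, 0, -8.5], [0, 0, -12], [0, 0, -12.5]], jaw=[90, 85, 85, 85, 85, 85])

```text
t: 10.72
ee_pos: [0.5112, 0.1888, 0.2013]
tool_rot: [0.703, 0.66, 0.182, 0.191]
wrist_force: [0.3, 0.1, 0.9]
gripper_width: 0.0566
```

```bash
python3 onbed.py w8; python3 -c "
from h import *
bedgoal([-57,-25,150],'lever')"
```

```text
t10.72 bed mm [-23.7412  83.0817 153.1709] F bed [0.7356 0.1147 0.6715] w 0.05663372589189479 axes [ 1.     -0.0015  0.0093] [ 0.0093  0.0038 -0.9999]
2750.5 ((-30.991044998168945, 81.33984375), (74.84355926513672, 30.933338165283203), 88.54302978515625)
t10.77 travel cm [-10.81  -3.28   0.15] rot deg [  0.57   0.25 -90.07] dist 11.293837262483985 ang 90.07596549830008
```

View pics/w8.png

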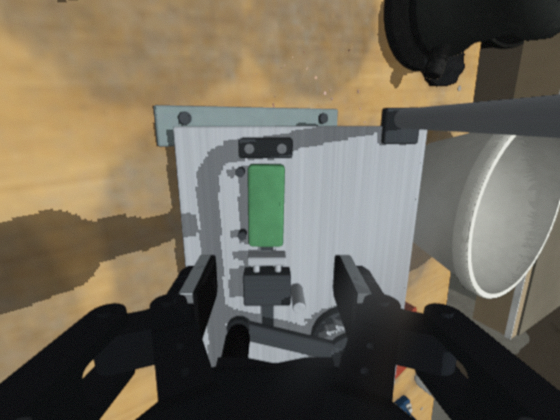

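play_rows(delta_rot=[[0, 0, -6], [0, 0, -12], [0, 0, -18], [0, 0, -24], [0, 0, -30], [0, 0, -36], [0, 0, -42], [0, 0, -48], [0, 0, -54], [0, 0, -60], [0, 0, -66], [0, 0, -72], [0, 0, -78], [0, 0, -84], [0.5, 0.2, -90], [0.5, 0.2, -90], [0.5, 0.2, -90], [0.5, 0.2, -90]], travel=[[-1, -0.3, 0], [-2, -0.6, 0], [-3, -0.9, 0], [-4, -1.2, 0], [-5, -1.5, 0], [-6, -1.8, 0], [-7, -2.1, 0], [-8, -2.4, 0], [-9, -2.7, 0.1], [-10, -3, 0.1], [-10.8, -3.3, 0.1], [-10.8, -3.3, 0.1], [-10.8, -3.3, 0.1], [-10.8, -3.3, 0.1], [-10.8, -3.3, 0.1], [-10.8, -3.3, 0.1], [-10.8, -3.3, 0.1], [-10.8, -3.3, 0.1]], jaw=[80, 80, 80, 80, 80, 80, 80, 80, 80, 80, 80, 80, 80, 80, 80, 80, 80, 80])

```text
t: 12.27
ee_pos: [0.4766, 0.0826, 0.1816]
tool_rot: [0.032, 0.965, -0.008, 0.259]
wrist_force: [0.5, 0.7, 0.1]
gripper_width: 0.0586
```

```bash
python3 onbed.py w9; python3 - <<'E'
from h import *
g=dict(np.load("w_w9.npz"));C,R=bed();B=(cloud(g)-C)@R*1000
h=cv2.cvtColor(g["pixels"],cv2.COLOR_BGR2HSV)
k=(g["range_z"]>0)&(B[...,2]>84)&(B[...,2]<93)&(B[...,0]>-85)&(B[...,0]<-25)&(abs(B[...,1]+35)<35)
v,u=np.argwhere(k).mean(0);print(k.sum(),u,v,np.median(B[k],0),B[k].min(0),B[k].max(0))
E
```

```text
t12.27 bed mm [-57.7537 -25.065  150.0601] F bed [ 0.4125  0.7033 -0.1679] w 0.05859437919708055 axes [ 0.0037  1.     -0.    ] [ 0.0003 -0.     -1.    ]
2731.5 ((-32.776519775390625, 79.224365234375), (76.52136993408203, 32.160762786865234), 89.79914855957031)
1388.0 ((-113.99978637695312, -238.2738800048828), (22.9940128326416, 72.33331298828125), 75.8802490234375)
648 267.1095679012346 236.63425925925927 [-57.917  -29.9012  87.2719] [-66.7576 -39.0984  84.0054] [-47.6823 -20.2994  89.1781]
```

View pics/w9.png

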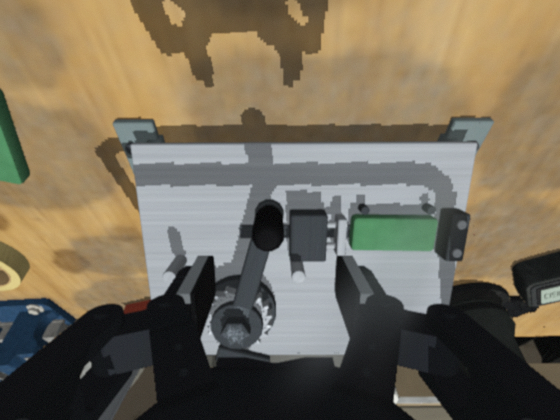

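Bar is at px (393,232) between the jaws. The lever grip top is at px (267,237), bed (-57.5,-30), so lever ≈ +0.27. Descending to straddle the grip.

play_rows(delta_rot=[[0, 0, 0], [0, 0, 0], [0, 0, 0], [0, 0, 0], [0, 0, 0], [0, 0, 0], [0, 0, 0], [0, 0, 0], [0, 0, 0], [0, 0, 0], [0, 0, 0], [0, 0, 0]], travel=[[0, -0.25, 0.5], [0, -0.5, 1.5], [0, -0.5, 3], [0, -0.5, 4.5], [0, -0.5, 6], [0, -0.5, 7.3], [0, -0.5, 8.2], [0, -0.5, 8.6], [0, -0.5, 8.6], [0, -0.5, 8.6], [0, -0.5, 8.6], [0, -0.5, 8.6]], jaw=[80, 80, 80, 80, 80, 80, 80, 110, 140, 175, 175, 175])

```text
t: 13.32
ee_pos: [0.5196, 0.0751, 0.1082]
tool_rot: [0.032, 0.965, -0.007, 0.26]
wrist_force: [0.4, 0.2, 0.7]
gripper_width: 0.027
```

```bash
cat > arc.py <<'E'
from h import *
import sys
bedpose();
for a in map(float,sys.argv[1:]): print(a,end=" ");bedgoal([48.5-110*np.cos(a),-60+110*np.sin(a),64],'lever')
E
python3 arc.py 0.3 0.4 0.5 0.62 0.66 0.7; python3 onbed.py w10
```

```text
t13.32 bed mm [-56.8467 -29.8664  64.7698] F bed [0.7076 0.2008 0.4382] w 0.02700342875733166 axes [0.0034 1.     0.0004] [ 0.0021  0.0004 -1.    ]
0.3 t13.32 travel cm [-0.03  0.24  0.08] rot deg [ 0.02  0.12 -0.19] dist 0.2508766096088488 ang 0.22709999446447388
0.4 t13.32 travel cm [-0.4   1.27  0.08] rot deg [ 0.02  0.12 -0.19] dist 1.334855494666269 ang 0.22709999446447388
0.5 t13.32 travel cm [-0.87  2.26  0.08] rot deg [ 0.02  0.12 -0.19] dist 2.42725833944829 ang 0.22709999446447388
0.62 t13.32 travel cm [-1.57  3.38  0.08] rot deg [ 0.02  0.12 -0.19] dist 3.730913167794565 ang 0.22709999446447388
0.66 t13.32 travel cm [-1.83  3.74  0.08] rot deg [ 0.02  0.12 -0.19] dist 4.162790708359061 ang 0.22709999446447388
0.7 t13.32 travel cm [-2.11  4.08  0.08] rot deg [ 0.02  0.12 -0.19] dist 4.593024159135103 ang 0.22709999446447388
t13.32 bed mm [-56.8467 -29.8664  64.7698] F bed [0.7076 0.2008 0.4382] w 0.02700342875733166 axes [0.0034 1.     0.0004] [ 0.0021  0.0004 -1.    ]
5446.5 ((-32.60218048095703, 80.50111389160156), (76.616455078125, 34.21065902709961), 89.83717346191406)
```

View pics/w10.png

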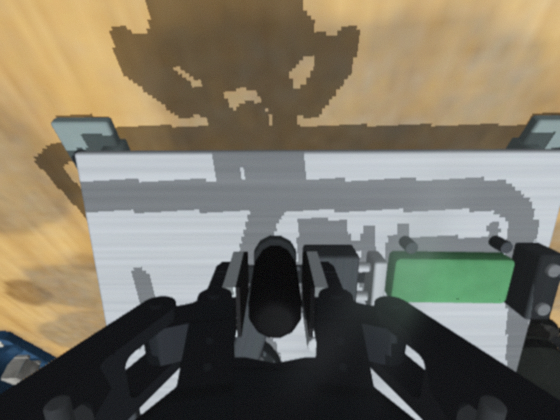

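The grip at px (275,290) is between the fingers. First swing to the + stop.

play_rows(delta_rot=[[0, 0, 0], [0, 0, 0], [0, 0, 0], [0, 0, 0], [0, 0, 0], [0, 0, 0], [0, 0, 0], [0, 0, 0], [0, 0, 0]], travel=[[0, 0.25, 0], [-0.2, 0.7, 0], [-0.4, 1.25, 0], [-0.65, 1.8, 0], [-0.9, 2.3, 0], [-1.2, 2.85, 0], [-1.55, 3.4, 0], [-1.75, 3.65, 0], [-1.75, 3.65, 0]], jaw=[175, 175, 175, 175, 175, 175, 175, 175, 175])

```text
t: 14.12
ee_pos: [0.5369, 0.1106, 0.1167]
tool_rot: [0.031, 0.965, -0.008, 0.259]
wrist_force: [-3.1, -4.6, -0.7]
gripper_width: 0.0269
```

```bash
python3 arc.py 0.62 0.4 0.2 0 -0.2 -.4 -.5 -.62 -.66; python3 onbed.py w11
```

```text
t14.12 bed mm [-39.6071   6.6954  64.5901] F bed [-2.8184 -4.7405  0.8146] w 0.026930970380434356 axes [ 0.0025  1.     -0.0006] [ 0.0004 -0.0006 -1.    ]
0.62 t14.12 travel cm [ 0.14 -0.28  0.06] rot deg [-0.04  0.02 -0.14] dist 0.3178052330720537 ang 0.14847749361002582
0.4 t14.12 travel cm [ 1.32 -2.39  0.06] rot deg [-0.04  0.02 -0.14] dist 2.7278381943574703 ang 0.14847749361002582
0.2 t14.12 travel cm [ 1.96 -4.49  0.06] rot deg [-0.04  0.02 -0.14] dist 4.898191520999731 ang 0.14847749361002582
0.0 t14.12 travel cm [ 2.17 -6.67  0.06] rot deg [-0.04  0.02 -0.14] dist 7.019913376008847 ang 0.14847749361002582
-0.2 t14.12 travel cm [ 1.95 -8.86  0.06] rot deg [-0.04  0.02 -0.14] dist 9.071587681057713 ang 0.14847749361002582
-0.4 t14.12 travel cm [  1.29 -10.96   0.07] rot deg [-0.04  0.02 -0.14] dist 11.032663015910911 ang 0.14847749361002582
-0.5 t14.12 travel cm [  0.81 -11.95   0.07] rot deg [-0.04  0.02 -0.14] dist 11.973055638984146 ang 0.14847749361002582
-0.62 t14.12 travel cm [  0.11 -13.06   0.07] rot deg [-0.04  0.02 -0.14] dist 13.061827878109208 ang 0.14847749361002582
-0.66 t14.12 travel cm [ -0.15 -13.41   0.07] rot deg [-0.04  0.02 -0.14] dist 13.414495505653292 ang 0.14847749361002582
t14.12 bed mm [-39.6071   6.6954  64.5901] F bed [-2.8184 -4.7405  0.8146] w 0.026930970380434356 axes [ 0.0025  1.     -0.0006] [ 0.0004 -0.0006 -1.    ]
5884.0 ((-32.535865783691406, 80.15505981445312), (76.87427520751953, 33.61604309082031), 88.53008270263672)
```

View pics/w11.png

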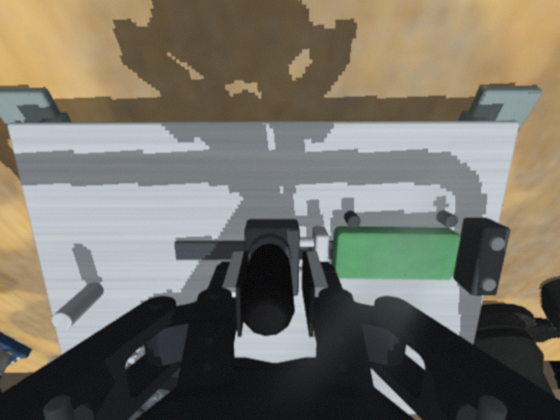

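play_rows(delta_rot=[[0, 0, 0], [0, 0, 0], [0, 0, 0], [0, 0, 0], [0, 0, 0], [0, 0, 0], [0, 0, 0], [0, 0, 0], [0, 0, 0], [0, 0, 0], [0, 0, 0], [0, 0, 0], [0, 0, 0], [0, 0, 0], [0, 0, 0], [0, 0, 0], [0, 0, 0]], travel=[[0.15, -0.3, 0], [0.85, -1.4, 0], [1.3, -2.4, 0], [1.65, -3.4, 0], [1.95, -4.5, 0], [2.1, -5.6, 0], [2.15, -6.7, 0], [2.1, -7.8, 0], [1.95, -8.9, 0], [1.65, -9.9, 0], [1.3, -11, 0], [0.8, -12, 0], [0.45, -12.5, 0], [0.1, -13.1, 0], [-0.15, -13.4, 0], [-0.15, -13.4, 0], [-0.15, -13.4, 0]], jaw=[175, 175, 175, 175, 175, 175, 175, 175, 175, 175, 175, 175, 175, 175, 175, 175, 175])

```text
t: 15.58
ee_pos: [0.5306, -0.0231, 0.1183]
tool_rot: [0.032, 0.965, -0.008, 0.26]
wrist_force: [-0.9, 1.3, 1.1]
gripper_width: 0.0265
```

```bash
python3 arc.py -0.62 -.5 -0.4 0 .4 .62 .66; python3 onbed.py w12
```

```text
t15.58 bed mm [ -37.0465 -127.1441   64.9218] F bed [-0.2728  1.2124  1.4496] w 0.026528961509644663 axes [ 0.0028  1.     -0.0001] [ 0.003  -0.0002 -1.    ]
-0.62 t15.58 travel cm [0.4  0.32 0.09] rot deg [-0.01  0.17 -0.16] dist 0.5208202052039633 ang 0.23586021702808738
-0.5 t15.58 travel cm [1.1  1.44 0.09] rot deg [-0.01  0.17 -0.16] dist 1.8142373148889113 ang 0.23586021702808738
-0.4 t15.58 travel cm [1.58 2.43 0.09] rot deg [-0.01  0.17 -0.16] dist 2.899017645806737 ang 0.23586021702808738
0.0 t15.58 travel cm [2.46 6.71 0.08] rot deg [-0.01  0.17 -0.16] dist 7.146431354016839 ang 0.23586021702808738
0.4 t15.58 travel cm [ 1.61 10.99  0.09] rot deg [-0.01  0.17 -0.16] dist 11.110880177310275 ang 0.23586021702808738
0.62 t15.58 travel cm [ 0.43 13.1   0.09] rot deg [-0.01  0.17 -0.16] dist 13.112158498974452 ang 0.23586021702808738
0.66 t15.58 travel cm [ 0.17 13.46  0.09] rot deg [-0.01  0.17 -0.16] dist 13.45968613207801 ang 0.23586021702808738
t15.58 bed mm [ -37.0465 -127.1441   64.9218] F bed [-0.2728  1.2124  1.4496] w 0.026528961509644663 axes [ 0.0028  1.     -0.0001] [ 0.003  -0.0002 -1.    ]
8753.5 ((-116.70448303222656, -253.69577026367188), (39.540470123291016, 76.07720947265625), 75.80863189697266)
```

View pics/w12.png

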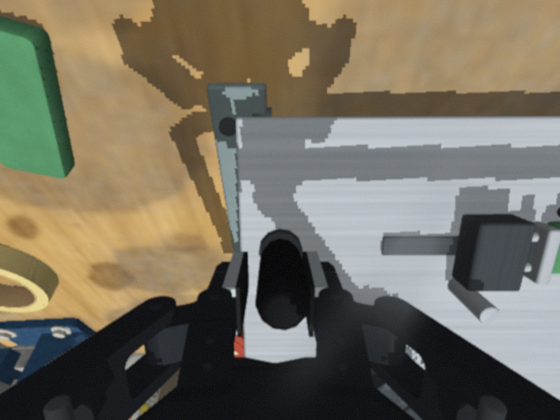

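play_rows(delta_rot=[[0, 0, 0], [0, 0, 0], [0, 0, 0], [0, 0, 0], [0, 0, 0], [0, 0, 0], [0, 0, 0], [0, 0, 0], [0, 0, 0], [0, 0, 0], [0, 0, 0], [0, 0, 0], [0, 0, 0], [0, 0, 0], [0, 0, 0], [0, 0, 0], [0, 0, 0], [0, 0, 0]], travel=[[-0.1, -0.2, 0], [0.4, 0.3, 0], [1.1, 1.4, 0], [1.6, 2.4, 0], [1.95, 3.5, 0], [2.25, 4.5, 0], [2.4, 5.6, 0], [2.45, 6.7, 0], [2.4, 7.8, 0], [2.25, 8.9, 0], [2, 10, 0], [1.6, 11, 0], [1.15, 11.9, 0], [0.75, 12.6, 0], [0.4, 13.1, 0], [0.1, 13.5, 0], [0.1, 13.5, 0], [0.1, 13.5, 0]], jaw=[175, 175, 175, 175, 175, 175, 175, 175, 175, 175, 175, 175, 175, 175, 175, 175, 175, 175])

```text
t: 17.13
ee_pos: [0.5374, 0.1107, 0.117]
tool_rot: [0.032, 0.965, -0.009, 0.259]
wrist_force: [-5.5, -6.1, 0.3]
gripper_width: 0.0269
```

```bash
python3 arc.py 0.62 0 -.62 -.68; python3 onbed.py w13
```

```text
t17.13 bed mm [-39.0413   6.7555  64.595 ] F bed [-4.3098 -6.4634  2.8025] w 0.02687440774241733 axes [ 0.0021  1.     -0.0028] [ 0.0001 -0.0028 -1.    ]
0.62 t17.13 travel cm [ 0.2  -0.28  0.06] rot deg [-0.16  0.01 -0.12] dist 0.35171540601697593 ang 0.19891444106966555
0.0 t17.13 travel cm [ 2.23 -6.68  0.08] rot deg [-0.16  0.01 -0.12] dist 7.043468585906248 ang 0.19891444106966555
-0.62 t17.13 travel cm [  0.17 -13.07   0.1 ] rot deg [-0.16  0.01 -0.12] dist 13.06858226169735 ang 0.19891444106966555
-0.68 t17.13 travel cm [ -0.23 -13.59   0.1 ] rot deg [-0.16  0.01 -0.12] dist 13.593889097671521 ang 0.19891444106966555
t17.13 bed mm [-39.0413   6.7555  64.595 ] F bed [-4.3098 -6.4634  2.8025] w 0.02687440774241733 axes [ 0.0021  1.     -0.0028] [ 0.0001 -0.0028 -1.    ]
5768.5 ((-32.58418273925781, 80.57809448242188), (76.07036590576172, 33.79574203491211), 89.283447265625)
```

View pics/w13.png

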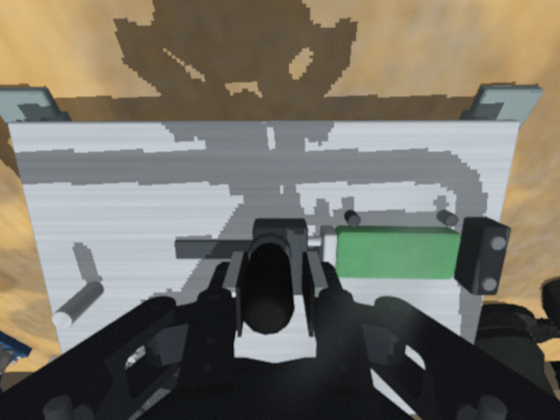

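The jaw has advanced: its edge went from px 298 to 306, and the pad is now at the bar's end. Continuing the strokes.

play_rows(delta_rot=[[0, 0, 0], [0, 0, 0], [0, 0, 0], [0, 0, 0], [0, 0, 0], [0, 0, 0], [0, 0, 0], [0, 0, 0], [0, 0, 0], [0, 0, 0], [0, 0, 0], [0, 0, 0], [0, 0, 0], [0, 0, 0], [0, 0, 0], [0, 0, 0], [0, 0, 0]], travel=[[0.15, -0.3, 0], [0.85, -1.4, 0], [1.35, -2.4, 0], [1.7, -3.4, 0], [2, -4.5, 0], [2.15, -5.6, 0], [2.2, -6.7, 0], [2.15, -7.8, 0], [2, -8.9, 0], [1.7, -9.9, 0], [1.35, -11, 0], [0.85, -12, 0], [0.5, -12.5, 0], [0.15, -13.1, 0], [-0.1, -13.5, 0], [-0.2, -13.6, 0], [-0.2, -13.6, 0]], jaw=[175, 175, 175, 175, 175, 175, 175, 175, 175, 175, 175, 175, 175, 175, 175, 175, 175])

```text
t: 18.6
ee_pos: [0.53, -0.0234, 0.1182]
tool_rot: [0.032, 0.965, -0.007, 0.258]
wrist_force: [-4.7, 13.8, 3.8]
gripper_width: 0.0268
```

```bash
python3 arc.py -0.62  0 .62 .66
```

```text
t18.60 bed mm [ -37.6145 -127.4884   65.1566] F bed [-2.8726 13.4538  6.056 ] w 0.026758227636383893 axes [0.0038 1.     0.0002] [-0.0007  0.0002 -1.    ]
-0.62 t18.60 travel cm [0.34 0.36 0.12] rot deg [ 0.01 -0.04 -0.22] dist 0.507521141488543 ang 0.22049855642079175
0.0 t18.60 travel cm [2.41 6.74 0.12] rot deg [ 0.01 -0.04 -0.22] dist 7.159988798606286 ang 0.22049855642079175
0.62 t18.60 travel cm [ 0.39 13.14  0.12] rot deg [ 0.01 -0.04 -0.22] dist 13.145169533833135 ang 0.22049855642079175
0.66 t18.60 travel cm [ 0.13 13.49  0.12] rot deg [ 0.01 -0.04 -0.22] dist 13.493853780041492 ang 0.22049855642079175
```

13 N against the − stop. Driving stroke.

play_rows(delta_rot=[[0, 0, 0], [0, 0, 0], [0, 0, 0], [0, 0, 0], [0, 0, 0], [0, 0, 0], [0, 0, 0], [0, 0, 0], [0, 0, 0], [0, 0, 0], [0, 0, 0], [0, 0, 0], [0, 0, 0], [0, 0, 0], [0, 0, 0], [0, 0, 0], [0, 0, 0]], travel=[[0.4, 0.3, 0], [1.1, 1.4, 0], [1.6, 2.4, 0], [1.95, 3.5, 0], [2.2, 4.5, 0], [2.35, 5.6, 0], [2.4, 6.7, 0], [2.35, 7.8, 0], [2.2, 8.9, 0], [1.95, 10, 0], [1.6, 11, 0], [1.15, 11.9, 0], [0.75, 12.6, 0], [0.4, 13.1, 0], [0.1, 13.5, 0], [0, 13.6, 0], [0, 13.6, 0]], jaw=[175, 175, 175, 175, 175, 175, 175, 175, 175, 175, 175, 175, 175, 175, 175, 175, 175])

```text
t: 20.02
ee_pos: [0.5374, 0.1107, 0.1173]
tool_rot: [0.032, 0.966, -0.009, 0.256]
wrist_force: [-6.6, -8.5, 2.9]
gripper_width: 0.0271
```

```bash
python3 arc.py  0.62 0 -.62 -.68; python3 onbed.py w14
```

```text
t20.02 bed mm [-38.9038   6.779   64.8775] F bed [-3.7631 -8.8498  5.5616] w 0.027113862538011613 axes [ 0.0034  1.     -0.0036] [-0.005  -0.0036 -1.    ]
0.62 t20.02 travel cm [ 0.21 -0.29  0.09] rot deg [-0.21 -0.29 -0.2 ] dist 0.36722205199121116 ang 0.4051227659333544
0.0 t20.02 travel cm [ 2.24 -6.69  0.12] rot deg [-0.21 -0.29 -0.2 ] dist 7.05038180870552 ang 0.4051227659333544
-0.62 t20.02 travel cm [  0.17 -13.07   0.14] rot deg [-0.21 -0.29 -0.2 ] dist 13.071301248601088 ang 0.4051227659333544
-0.68 t20.02 travel cm [ -0.23 -13.59   0.14] rot deg [-0.21 -0.29 -0.2 ] dist 13.596189576384552 ang 0.4051227659333544
t20.02 bed mm [-38.9038   6.779   64.8775] F bed [-3.7631 -8.8498  5.5616] w 0.027113862538011613 axes [ 0.0034  1.     -0.0036] [-0.005  -0.0036 -1.    ]
5803.5 ((-34.25446319580078, 84.82417297363281), (75.88705444335938, 33.55786895751953), 89.94578552246094)
```

View pics/w14.png

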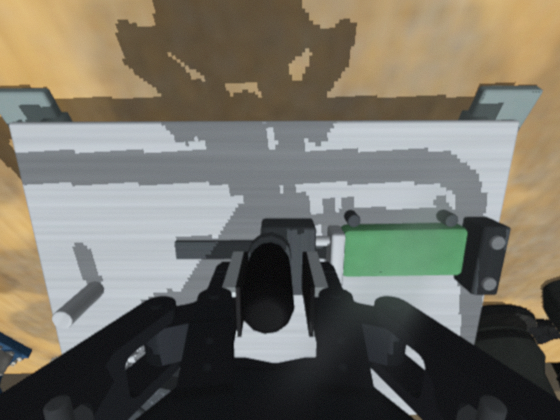

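The bar is now pushed up to the fixed jaw. Next stroke pair.

play_rows(delta_rot=[[0, 0, 0], [0, 0, 0], [0, 0, 0], [0, 0, 0], [0, 0, 0], [0, 0, 0], [0, 0, 0], [0, 0, 0], [0, 0, 0], [0, 0, 0], [0, 0, 0], [0, 0, 0], [0, 0, 0], [0, 0, 0], [0, 0, 0], [0, 0, 0], [0, 0, 0]], travel=[[0.15, -0.3, 0.1], [0.85, -1.4, 0.1], [1.35, -2.4, 0.1], [1.7, -3.4, 0.1], [2, -4.5, 0.1], [2.15, -5.6, 0.1], [2.2, -6.7, 0.1], [2.15, -7.8, 0.1], [2, -8.9, 0.1], [1.7, -9.9, 0.1], [1.35, -11, 0.1], [0.85, -12, 0.1], [0.5, -12.5, 0.1], [0.15, -13.1, 0.1], [-0.1, -13.5, 0.1], [-0.2, -13.6, 0.1], [-0.2, -13.6, 0.1]], jaw=[175, 175, 175, 175, 175, 175, 175, 175, 175, 175, 175, 175, 175, 175, 175, 175, 175])

```text
t: 21.48
ee_pos: [0.5305, -0.0234, 0.1178]
tool_rot: [0.033, 0.966, -0.008, 0.256]
wrist_force: [-3.4, 13.1, 3.8]
gripper_width: 0.0267
```

```bash
python3 arc.py -0.62  0 .62 .66
```

```text
t21.48 bed mm [ -37.3433 -127.5006   64.5833] F bed [-1.7627 12.8168  5.357 ] w 0.026672254621177588 axes [ 0.0052  1.     -0.0006] [-0.0052 -0.0006 -1.    ]
-0.62 t21.48 travel cm [0.37 0.36 0.06] rot deg [-0.03 -0.3  -0.3 ] dist 0.5174155702752666 ang 0.4226171263156501
0.0 t21.48 travel cm [2.45 6.74 0.07] rot deg [-0.03 -0.3  -0.3 ] dist 7.169531076536908 ang 0.4226171263156501
0.62 t21.48 travel cm [ 0.44 13.14  0.05] rot deg [-0.03 -0.3  -0.3 ] dist 13.146736370855226 ang 0.4226171263156501
0.66 t21.48 travel cm [ 0.18 13.49  0.05] rot deg [-0.03 -0.3  -0.3 ] dist 13.494883777610458 ang 0.4226171263156501
```

play_rows(delta_rot=[[0, 0, 0], [0, 0, 0], [0, 0, 0], [0, 0, 0], [0, 0, 0], [0, 0, 0], [0, 0, 0], [0, 0, 0], [0, 0, 0], [0, 0, 0], [0, 0, 0], [0, 0, 0], [0, 0, 0], [0, 0, 0], [0, 0, 0], [0, 0, 0], [0, 0, 0]], travel=[[0.4, 0.3, 0], [1.1, 1.4, 0], [1.6, 2.4, 0], [1.95, 3.5, 0], [2.25, 4.5, 0], [2.4, 5.6, 0], [2.45, 6.7, 0], [2.4, 7.8, 0], [2.25, 8.9, 0], [2, 10, 0], [1.65, 11, 0], [1.2, 11.9, 0], [0.8, 12.6, 0], [0.45, 13.1, 0], [0.15, 13.5, 0], [0.05, 13.6, 0], [0.05, 13.6, 0]], jaw=[175, 175, 175, 175, 175, 175, 175, 175, 175, 175, 175, 175, 175, 175, 175, 175, 175])

```text
t: 22.9
ee_pos: [0.5378, 0.1107, 0.1167]
tool_rot: [0.033, 0.967, -0.009, 0.254]
wrist_force: [-6.8, -8.7, 3.1]
gripper_width: 0.0269
```

```bash
python3 arc.py  0.62 0 -.62 -.68; python3 onbed.py w15
```

```text
t22.90 bed mm [-38.8718   6.8021  64.1922] F bed [-3.8598 -9.141   5.8449] w 0.026917652626278456 axes [ 0.0048  1.     -0.0044] [-0.0095 -0.0044 -0.9999]
0.62 t22.90 travel cm [ 0.21 -0.29  0.02] rot deg [-0.25 -0.54 -0.28] dist 0.36086632030407306 ang 0.6589147821725477
0.0 t22.90 travel cm [ 2.23 -6.69  0.07] rot deg [-0.25 -0.54 -0.28] dist 7.053083854417904 ang 0.6589147821725477
-0.62 t22.90 travel cm [  0.15 -13.07   0.08] rot deg [-0.25 -0.54 -0.28] dist 13.07339074364976 ang 0.6589147821725477
-0.68 t22.90 travel cm [ -0.25 -13.6    0.08] rot deg [-0.25 -0.54 -0.28] dist 13.598193950054224 ang 0.6589147821725477
t22.90 bed mm [-38.8718   6.8021  64.1922] F bed [-3.8598 -9.141   5.8449] w 0.026917652626278456 axes [ 0.0048  1.     -0.0044] [-0.0095 -0.0044 -0.9999]
5850.0 ((-33.997528076171875, 86.98612213134766), (34.050052642822266, 75.48909759521484), 0.4447820782661438)
```

View pics/w15.png

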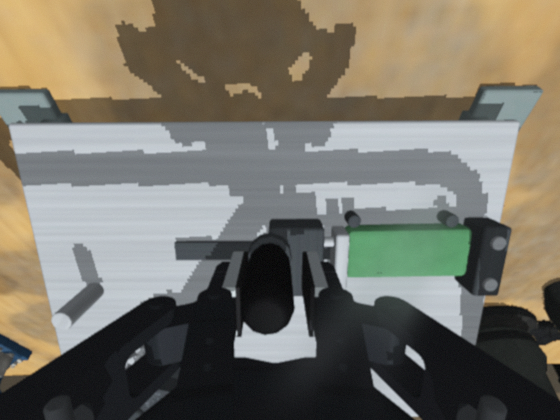

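Three full strokes have moved the jaw edge px 298→306→316→326, and the bar now abuts the fixed jaw. One partial stroke more should give a firm grip without reaching the wheel's end of travel.

play_rows(delta_rot=[[0, 0, 0], [0, 0, 0], [0, 0, 0], [0, 0, 0], [0, 0, 0], [0, 0, 0], [0, 0, 0], [0, 0, 0], [0, 0, 0], [0, 0, 0], [0, 0, 0], [0, 0, 0], [0, 0, 0], [0, 0, 0], [0, 0, 0], [0, 0, 0], [0, 0, 0]], travel=[[0.15, -0.3, 0.05], [0.85, -1.4, 0.05], [1.35, -2.4, 0.05], [1.7, -3.4, 0.05], [2, -4.5, 0.05], [2.15, -5.6, 0.05], [2.2, -6.7, 0.05], [2.15, -7.8, 0.05], [2, -8.9, 0.05], [1.7, -9.9, 0.05], [1.35, -11, 0.05], [0.85, -12, 0.05], [0.5, -12.5, 0.05], [0.15, -13.1, 0.05], [-0.1, -13.5, 0.05], [-0.2, -13.6, 0.05], [-0.2, -13.6, 0.05]], jaw=[175, 175, 175, 175, 175, 175, 175, 175, 175, 175, 175, 175, 175, 175, 175, 175, 175])

```text
t: 24.37
ee_pos: [0.5305, -0.0234, 0.1177]
tool_rot: [0.034, 0.967, -0.008, 0.254]
wrist_force: [-4.0, 13.4, 3.2]
gripper_width: 0.0271
```

```bash
python3 arc.py -0.62  0 .3 .35 .4
```

```text
t24.37 bed mm [ -37.4116 -127.4923   64.5293] F bed [-2.5953 13.1467  5.2233] w 0.027106499080559857 axes [ 0.0067  1.     -0.0014] [-0.0094 -0.0014 -1.    ]
-0.62 t24.37 travel cm [0.36 0.36 0.06] rot deg [-0.08 -0.54 -0.39] dist 0.511407667788037 ang 0.668932812327764
0.0 t24.37 travel cm [2.45 6.73 0.07] rot deg [-0.08 -0.54 -0.39] dist 7.166407413122082 ang 0.668932812327764
0.3 t24.37 travel cm [1.98 9.99 0.06] rot deg [-0.08 -0.54 -0.39] dist 10.182277182789523 ang 0.668932812327764
0.35 t24.37 travel cm [ 1.81 10.51  0.05] rot deg [-0.08 -0.54 -0.39] dist 10.664463304099135 ang 0.668932812327764
0.4 t24.37 travel cm [ 1.61 11.02  0.05] rot deg [-0.08 -0.54 -0.39] dist 11.139986567208194 ang 0.668932812327764
```

play_rows(delta_rot=[[0, 0, 0], [0, 0, 0], [0, 0, 0], [0, 0, 0], [0, 0, 0], [0, 0, 0], [0, 0, 0], [0, 0, 0], [0, 0, 0], [0, 0, 0], [0, 0, 0], [0, 0, 0]], travel=[[0.4, 0.3, 0], [1.1, 1.4, 0], [1.6, 2.4, 0], [1.95, 3.5, 0], [2.25, 4.5, 0], [2.4, 5.6, 0], [2.45, 6.7, 0], [2.4, 7.8, 0], [2.25, 8.9, 0], [2, 10, 0], [1.8, 10.5, 0], [1.8, 10.5, 0]], jaw=[175, 175, 175, 175, 175, 175, 175, 175, 175, 175, 175, 175])

```text
t: 25.37
ee_pos: [0.5227, 0.0832, 0.1095]
tool_rot: [0.033, 0.966, -0.007, 0.255]
wrist_force: [-0.4, -1.9, -1.0]
gripper_width: 0.0267
```

```bash
python3 arc.py  0.35 .5 .62; python3 onbed.py w16
```

```text
t25.37 bed mm [-54.0394 -21.5402  64.6011] F bed [-0.7485 -1.9609 -0.728 ] w 0.026690991506637462 axes [ 0.0054  1.     -0.0005] [-0.0085 -0.0005 -1.    ]
0.35 t25.37 travel cm [ 0.08 -0.07  0.06] rot deg [-0.03 -0.49 -0.31] dist 0.12398073766482642 ang 0.5783294177032319
0.5 t25.37 travel cm [-0.59  1.43  0.05] rot deg [-0.03 -0.49 -0.31] dist 1.550022426506796 ang 0.5783294177032319
0.62 t25.37 travel cm [-1.29  2.55  0.05] rot deg [-0.03 -0.49 -0.31] dist 2.859372226433564 ang 0.5783294177032319
t25.37 bed mm [-54.0394 -21.5402  64.6011] F bed [-0.7485 -1.9609 -0.728 ] w 0.026690991506637462 axes [ 0.0054  1.     -0.0005] [-0.0085 -0.0005 -1.    ]
5396.5 ((-34.57261657714844, 88.40528869628906), (35.739227294921875, 73.60595703125), 0.40465837717056274)
```

View pics/w16.png

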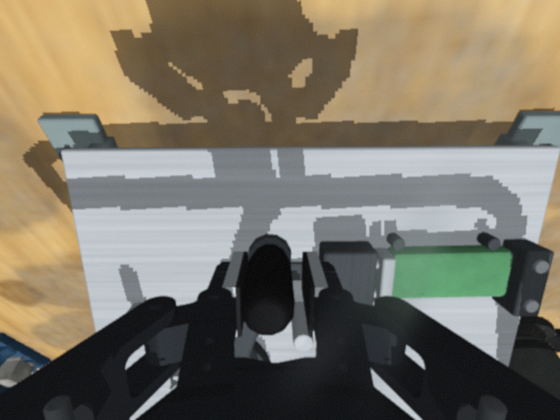

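```bash
python3 - <<'E'
from h import *
C,R=bed()
for n in ("w9","w13","w14","w15","w16"):
    g=dict(np.load(f"w_{n}.npz"));B=(cloud(g)-C)@R*1000
    z=B[...,2];k=(abs(z-22)<2.5)&(abs(B[...,0]+30)<12)&(B[...,1]<60)&(B[...,1]>-5)&(g["range_z"]>0)
    y=B[k][:,1];p=(z>14.5)&(z<19.5)&(abs(B[...,0]+28)<10)&(B[...,1]>25)&(B[...,1]<70)&(g["range_z"]>0)
    print(n,np.percentile(y,[2,50,98]).round(1),k.sum(),"pad",np.percentile(B[p][:,1],[2,50,98]).round(1))
g=dict(np.load("w_w16.npz"));cv2.imwrite("pics/z16.png",cv2.resize(g["pixels"][220:320,300:560],None,fx=3,fy=3,interpolation=cv2.INTER_CUBIC))
E
```

```text
w9 [-4.2 10.9 35.4] 934 pad [26.7 35.9 67.9]
w13 [16.1 21.3 41.9] 687 pad [34.4 52.5 68.9]
w14 [16.1 23.1 46.5] 858 pad [39.  52.7 67.6]
w15 [16.1 31.6 48.8] 992 pad [41.3 52.7 68.8]
w16 [16.7 32.  48.4] 1368 pad [41.  41.9 68.3]
```

View pics/z16.png

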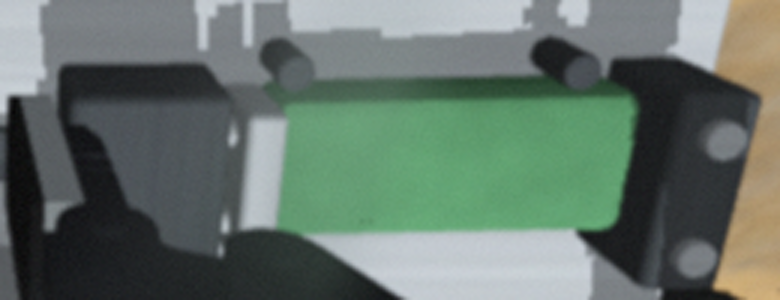

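```bash
python3 - <<'E'
from h import *
C,R=bed()
def br(g,u,v,z):
    K=g["K"];d=R.T@g["T"][:3,:3]@np.array([(u-K[0,2])/K[0,0],(v-K[1,2])/K[1,1],1]);o=R.T@(g["T"][:3,3]-C)
    return ((o+d*(z/1000-o[2])/d[2])*1000).round(1)
g=dict(np.load("w_w16.npz"))
print("jaw front",br(g,375.5,272,22),"pad back",br(g,382,275,18),"pad face",br(g,393.5,275,18),"bar end",br(g,393,285,14),"fixed face",br(g,511,270,14))
g=dict(np.load("w_w9.npz"))
cv2.imwrite("pics/z9.png",cv2.resize(g["pixels"][190:280,280:480],None,fx=4,fy=4,interpolation=cv2.INTER_CUBIC))
E
```

```text
jaw front [-39.9  37.6  22. ] pad back [-35.9  43.1  18. ] pad face [-35.8  50.1  18. ] bar end [-26.9  52.1  14. ] fixed face [-36.8 123.4  14. ]
```

View pics/z9.png

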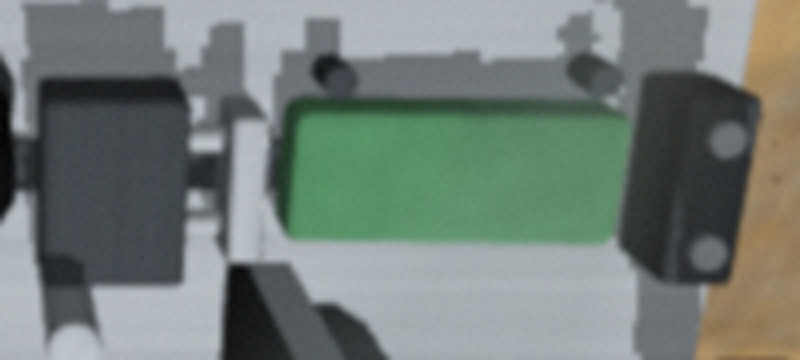

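```bash
python3 - <<'E'
from h import *
C,R=bed()
def br(g,u,v,z):
    K=g["K"];d=R.T@g["T"][:3,:3]@np.array([(u-K[0,2])/K[0,0],(v-K[1,2])/K[1,1],1]);o=R.T@(g["T"][:3,3]-C)
    return ((o+d*(z/1000-o[2])/d[2])*1000).round(1)
g=dict(np.load("w_w9.npz"))
print("jaw front",br(g,326.2,238,22),"pad back",br(g,338,238,18),"face",br(g,346.3,238,18))
for n in ("w11","w13","w14","w15"):
    g=dict(np.load(f"w_{n}.npz"));im=g["pixels"][215:255,225:345];cv2.imwrite(f"pics/z{n}.png",cv2.resize(im,None,fx=6,fy=6,interpolation=cv2.INTER_CUBIC))
E
```

```text
jaw front [-31.4  19.1  22. ] pad back [-29.8  30.1  18. ] face [-29.8  37.3  18. ]
```

View pics/zw15.png

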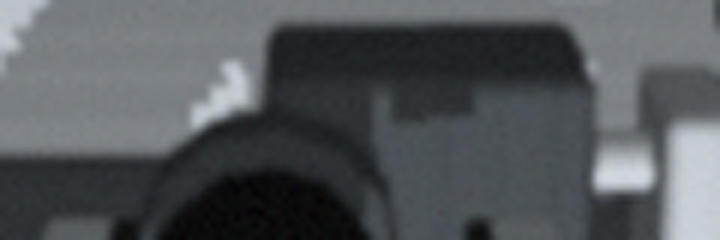

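Jaw travel is 18.5 mm, so wheel ≈ 4.1 rad. The spring gap went from 11 to 5.5 mm, so about 14 N. Letting go of the lever and retracting.

play_rows(delta_rot=[[0, 0, 0], [0, 0, 0], [0, 0, 0], [0, 0, 0], [0, 0, 0], [0, 0, 0], [0, 0, 0], [0, 0, 0], [0, 0, 0], [0, 0, 0], [0, 0, 0], [0, 0, 0], [0, 0, 0], [0, 0, 0]], travel=[[0, -0.1, 0], [0, -0.2, 0], [0, -0.2, 0], [0, -0.2, 0], [0, -0.2, 0], [0, -0.2, -0.5], [0, -0.2, -1.5], [0, -0.2, -3.5], [0, -0.2, -6], [0, -0.2, -8.5], [0, -0.2, -10.5], [0, -0.2, -11.5], [0, -0.2, -11.5], [0, -0.2, -11.5]], jaw=[175, 150, 120, 90, 90, 90, 90, 90, 90, 90, 90, 90, 90, 90])

```text
t: 26.58
ee_pos: [0.4663, 0.0847, 0.2107]
tool_rot: [0.033, 0.966, -0.007, 0.256]
wrist_force: [-0.4, -1.2, -0.1]
gripper_width: 0.0554
```

```bash
python3 onbed.py w17; python3 - <<'E'
from h import *
from rig import robot
f=robot.grab_frame("top");cv2.imwrite("pics/t17.png",f["pixels"])
g=dict(np.load("w_w17.npz"));C,R=bed();B=(cloud(g)-C)@R*1000
h=cv2.cvtColor(g["pixels"],cv2.COLOR_BGR2HSV);m=cv2.inRange(h,(60,70,30),(88,255,255))>0
k=m&(abs(B[...,0]+32)<12)&(abs(B[...,1]-87)<34)&(g["range_z"]>0);Q=B[k];print("bar top plane",np.linalg.lstsq(np.c_[Q[:,:2]-Q[:,:2].mean(0),np.ones(len(Q))],Q[:,2],rcond=None)[0])
E
```

```text
t26.58 bed mm [-52.264  -23.5742 180.4124] F bed [-0.3029 -1.2296  0.0301] w 0.05536517030253434 axes [0.0058 1.     0.0003] [-0.0059  0.0004 -1.    ]
2186.5 ((-34.013336181640625, 86.77554321289062), (32.50863265991211, 73.48226165771484), 0.5852280855178833)
3101.5 ((-116.85420227050781, -251.1014862060547), (41.89908981323242, 77.53712463378906), 76.04863739013672)
bar top plane [-0.0023 -0.0039 13.4498]
```

View pics/w17.png

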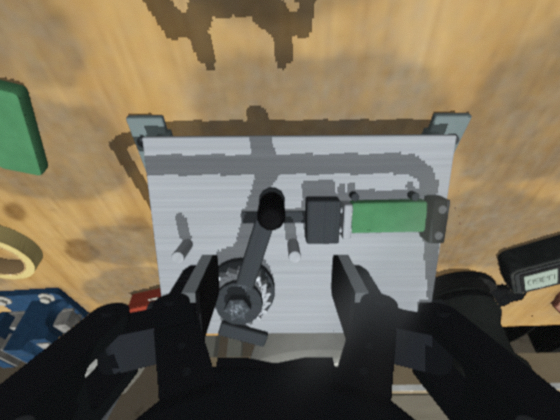

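View pics/t17.png

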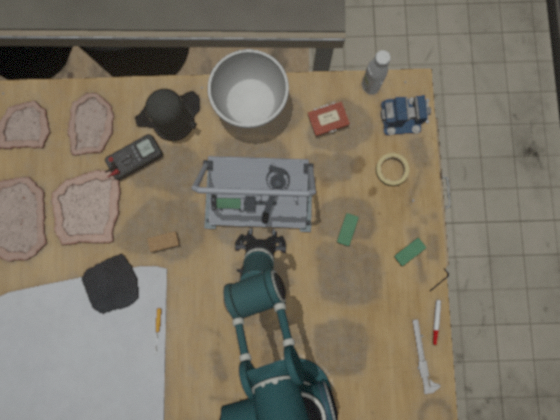

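The bar at px (388,216) is flat: its top plane is within 0.004 rad of the plate at 13.4 mm. It lies square and clamped between pad and fixed jaw. In the top view the tape and other objects are where they were. Handing in.

```bash
python3 -c "
from rig import robot
print(robot.finish_job(), robot.get_state()['t'])"
```

```text
the job is handed in; nothing more can be done
the job is handed in; nothing more can be done
```

The smallest green bar is on the sloping plate, clamped between both jaws, with the hand clear of everything. I handed the job in at about 26.6 s; it reports no verdict.

**What I did:** I laid the bar at about bed (-31, 82) mm and let go, and it slid a little towards the ledge pins. Then I straddled the lever grip and made one short drive to the + stop, three full strokes and one partial stroke.

**Last checks from the wrist camera:**
- **Bar:** flat to about 0.004 rad and square to about 0.01 rad, with its middle at about bed (-34, 87) mm. It sits against the fixed jaw and appears to rest on the pins.
- **Clamping:** the jaw travelled about 18.5 mm, so the wheel is at about 4.1 rad. The spring is pressed about 5.5 mm, which is about 14 N. The jaw force comes from this travel and was not measured directly.
- **Bystanders:** I compared the top pictures by eye. The tape roll and everything else on the table looked unmoved. I never positively identified the sanding block.

**What disagreed:**
- **Bar width:** the fingers stopped at 30 mm and the images show about 31 mm, not the listed 37 mm. Resting on the pins, the bar's middle is therefore at about -33 to -34 mm, inside the -35 mm limit but only by 1 to 2 mm.
- **Camera offset:** the top and wrist cameras disagreed by about 2.5 mm on the bed's position, so I used a value between them.

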